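# Make up two seal-carving kits

### The job

Make up the carving kits for the two seal orders. The red tray gets the slim white seal blank, the graver with the smooth red-brown handle, and the brown wooden slip that packs a slim blank in the vice; the blue tray gets the thick tan blank and the graver with the cord-wrapped handle. In each tray stand the blank upright in its square pocket and lay the graver in both notches of its rest, lay the slip flat and lengthways on the open felt, never let a blank fall over, and leave the black blank and the whetstone where they are.

Things in the scene. Friction and masses are not known exactly. Their poses are not given: they have to be found in the camera images.
- tray_red: Fixed pale-wood job tray, 140 x 200 mm, red felt floor. Origin: centre of its underside; y along the 200 mm, z up. Both trays alike, in mm from the origin: floor z 8, rim top z 12. Square blank pocket 32 x 32 inside, centre x -36 y -68, floor z 8, wall tops z 20. Open felt bay: x -64 to 8, y -45 to 94, middle x -30 y 22, floor z 8.
- tray_blue: Tray like the red one, blue felt floor, same axes and pocket. Graver rest of both trays (mm): two 8 mm thick bars across at y -42 and y 42, each with a notch at x 36, bottom z 24, 24 wide between round horns (tops z 33). A graver lies along y in both notches, its middle at y 0; fingers fit between the bars.
- blank_white: Slim white round seal blank, 12 mm thick, 60 mm tall, 18 g. Its origin is the centre of its foot, z up its axis; it starts standing on the mat, foot at 2 mm, within a row of three blanks about 65 mm apart.
- blank_tan: Thick tan (light wood coloured) round seal blank, 16 mm thick, 60 mm tall, 22 g. Its origin is the centre of its foot, z up its axis; it starts standing on the mat, foot at 2 mm, within a row of three blanks about 65 mm apart.
- blank_black: Black round seal blank, 14 mm thick, 60 mm tall; not needed, leave it alone. Its origin is the centre of its foot, z up its axis; it starts standing on the mat, foot at 2 mm, within a row of three blanks about 65 mm apart.
- packing_slip: Plain brown hardwood slip, 17 x 88 x 9 mm (x, y, z), lying on the mat, 20 g. Origin: centre of its underside; y runs along its length. Grasp across the 17 mm.
- whetstone: Dark whetstone in a black sleeve, 30 x 88 x 17 mm, lying on the mat; not needed, leave it alone. Origin: centre of its underside; y along its length.
- graver_red: Thin graver (carving knife) with a smooth red-brown handle, 146 mm long, 8 mm wide and 8 mm thick, 25 g, lying on the mat. Origin: centre of its underside, half way along; y runs along it, the steel blade is at the -y end. Grasp across it within 10 mm of the middle.
- graver_cord: Larger graver, handle wrapped in dark blue and brown cord, pale butt, 203 mm long, 14 mm thick, 45 g, lying on the mat. Origin: under its middle; y runs along it, the steel blade is at the -y end; the handle reaches from y = -54 to +96 mm, about 12 mm wide and 16 mm high. Grasp across it at y = 0 to +20 mm.
Not all that is in view belongs to the job. Leave any yellow look-alike of the packing_slip alone.

How it is judged:
By the outcome, as a careful person would: the job done as asked, in the order asked, and still so for the second after the job is handed in, with the robot touching nothing.
It also fails if it takes over 120 s, if anything falls off the work surface, if the arm or the gripper's body presses on something with over 40 N, if the wrist force passes 120 N, or if a joint passes its speed limit or range.

### The arm

A 7-joint arm with a two-finger parallel gripper is mounted at the origin on a cart in front of the work surface, level with it; the furniture and walls round the work are solid. World frame = base frame: x ahead of the robot, y to its left, z up, the work surface at z = 0. Lengths are in m, angles in rad, forces in N, time in s.
With the tool pointing down it reaches from about 0.4 to 0.85 m from the base axis. Payload 4.4 kg.
Tool frame: the origin (TCP) lies at the very end of the fingers, on their centre line; the grasp point (between the pads) lies 19 mm behind it; z points along the fingers, y is the line along which they close (so a half turn about z gives the same grasp; the last joint's range is limited). The gripper opens to 94 mm and grips with 3 to 60 N. Pads are 16 mm wide; open, the fingers measure 119 mm over their backs; the gripper's body (75 mm by 177 mm) begins 78 mm behind the grasp point.
Start: joints at [-1.289, 0.628, 0.038, 1.517, -0.027, 0.996, -0.02], TCP at [0.222, 0.611, 0.205] pointing down, gripper open.
Joint ranges: [-3.06, 3.06], [-0.37, 2.12], [-1.25, 1.32], [0.18, 2.47], [-1.1, 4.24], [0.23, 1.98], [-2.94, 2.94]. Speed limits (rad/s): [2.57, 2.57, 3.14, 3.14, 3.14, 3.14, 3.14].

### API

Orientations are given as a unit quaternion [w, x, y, z].
In Python, from rig import get_state, optics, r gives the robot as it stands.
- The arm moves only by the tool jog_arm, never from a script. Its argument "series" is a list of rows, each an object with "xyz": the shift along the tool's x, y, z each as a share of 0.08 m, from -1 to 1, a list of three; "rot": the turn, a rotation vector about the tool's x, y, z each as a share of 90 degrees, from -1 to 1, a list of three. A call has exactly 8 rows; each row is the pose to reach, as a shift and turn from the pose commanded when the call began, along the tool's axes at that moment; what a row does not reach only later rows make up. A row lasts 1/12 s, in which the tool goes at most 41.7 mm and 7.16 degrees, less where a joint would pass 70% of its speed; a pose out of reach is approached as far as the arm can. A call with a number of a shift or a turn outside -1 to 1 is refused whole. A call with a gripper value outside its range is refused whole. "grip" is the opening, from -1 (shut) to 1 (fully open), so that 0 is half open, set as the call begins (left out, the last holds). The fingers move at their own pace and stop on an object; "force" is the grip in N (left out, the last holds). Time passes only in rows, so rows that repeat a pose let the fingers close, or fill a call up. It gives the time, the measured TCP pose, the force, the opening and the grip force at its end, in the units of the state.
- get_state(): the state, without advancing time (a new reading comes with each control period).
- optics.read_camera(name): name is "scene" or "top"; returns a dict with "color" (400x640x3 uint8, blue, green, red), "fx", "fy", "cx", "cy" (pixels), "origin" and "rotation" of the camera in the world. Camera axes: x right, y down, z forward; pixel columns grow to the right and rows downward; lengths in m; the calibration is good to about 2 mm. A picture is of the moment at which its call begins. There is no depth.
- r.finish_job(): hands the job in; it is judged then, once.
The state is a dict: "t": time; "q": joint angles; "dq": joint speeds; "effort": joint torques, N m; "ee_pos": TCP position; "orientation": TCP orientation; "contact_force": force on the tool from outside, world axes, zero at the start; "moment": the same for the moment, N m; "grip_width": opening from 0.0 (shut) to 1.0 (fully open); "grasp_force": force on a finger pad.
Only numpy, scipy, OpenCV 4.12 (cv2) and the standard library are available. Lean on these libraries where they do the work, as an engineer would, in place of code of your own. Each camera call takes 0.05 s, during which the arm holds its last target. There are 200 camera calls.

## Working session

There is one attempt and no reset: what is moved stays moved. The work goes in short steps, Python scripts to look and compute and a tool call to move; the robot and the scene stay as the last step left them, time stands still between calls to the robot, and variables do not carry over. Pictures are saved under pics/ and viewed, at most 16 in all, crops included, and the job is handed in when it is done.

Besides the shell and the picture viewer there is one more tool, called after "Call:" as name(argument=value, ...), one argument or row to a line, values as JSON. jog_arm: Moves the arm, as the interface text tells. Its arguments: {"type":"object","properties":{"series":{"type":"array","items":{"type":"object","properties":{"xyz":{"type":"array","items":{"type":"number"}},"rot":{"type":"array","items":{"type":"number"}}}}},"grip":{"type":"number"},"force":{"type":"number"}},"required":["series"]}

```bash
ls; mkdir -p pics; python3 - <<'E'
from rig import get_state, optics, r
import cv2,numpy as np
for n in("scene","top"):
    c=optics.read_camera(n); cv2.imwrite(f"pics/{n}0.png",c["color"])
    print(n,{k:np.round(c[k],4).tolist() for k in c if k!="color"})
s=get_state();print({k:np.round(s[k],3).tolist() for k in s})
E
```

```text
pics
scene {'fx': 505.3546, 'fy': 505.3546, 'cx': 315.5336, 'cy': 202.0825, 'origin': [-0.2487, -0.7811, 0.618], 'rotation': [-0.4788, 0.7902, -0.3269, 0.1987]}
top {'fx': 461.103, 'fy': 461.103, 'cx': 313.4737, 'cy': 202.012, 'origin': [0.401, -0.0003, 1.2323], 'rotation': [-0.0514, 0.7086, -0.7023, 0.0455]}
{'t': 0.1, 'q': [-1.289, 0.629, 0.038, 1.518, -0.027, 0.996, -0.02], 'dq': [0.001, -0.003, -0.001, -0.004, -0.001, -0.003, 0.0], 'effort': [0.002, -55.08, 1.148, -18.712, -0.052, 0.019, 0.0], 'ee_pos': [0.221, 0.611, 0.205], 'orientation': [-0.0, 0.173, 0.985, -0.001], 'contact_force': [-0.251, -0.243, -0.038], 'moment': [-0.028, 0.022, -0.003], 'grasp_force': 0.0, 'grip_width': 1.0}
```

View pics/top0.png

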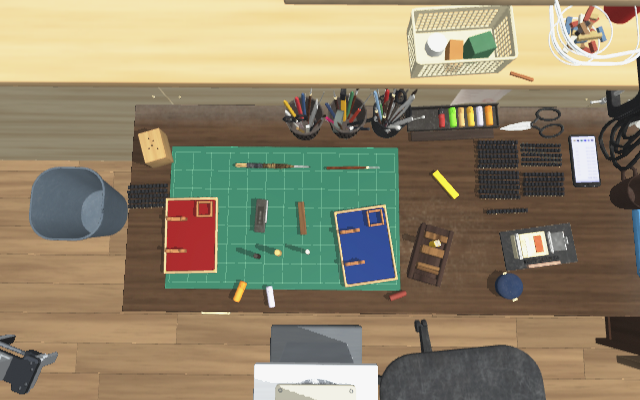

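View pics/scene0.png

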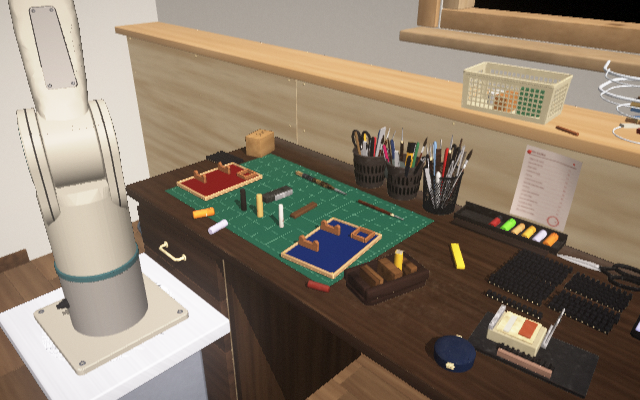

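The top view shows the red tray (191,235), blue tray (366,245), cord graver (270,166) and red graver (352,168). It also shows the whetstone (260,215), brown slip (301,218) and the blanks: black (255,255), tan (277,253), white (307,252).

Possible mix-ups:
- **Slip:** yellow stick (445,184), red-brown stub (398,296), wood rack (430,253).
- **White blank:** white chalk (270,297).
- **Tan blank:** orange stub (240,290).
- **Gravers:** pens in the cups, and each other.

By description I choose slip (301,218), white (307,252), tan (277,253), red graver (352,168) and cord graver (270,166). I'll check these in one close crop.

```bash
cat > h.py <<'E'
from rig import get_state, optics, r
import cv2,numpy as np
from scipy.spatial.transform import Rotation as R
def cam(n):
    c=optics.read_camera(n); c["R"]=R.from_quat(c["rotation"],scalar_first=True).as_matrix(); c["o"]=np.array(c["origin"]); return c
def rays(c,uv):
    uv=np.atleast_2d(uv).astype(float)
    d=np.c_[(uv[:,0]-c["cx"])/c["fx"],(uv[:,1]-c["cy"])/c["fy"],np.ones(len(uv))]
    return d@c["R"].T
def onz(c,uv,z):
    d=rays(c,uv); return c["o"]+d*((z-c["o"][2])/d[:,2])[:,None]
def proj(c,p):
    q=(np.atleast_2d(p)-c["o"])@c["R"]; return np.c_[q[:,0]/q[:,2]*c["fx"]+c["cx"],q[:,1]/q[:,2]*c["fy"]+c["cy"]]
E
python3 - <<'E'
from h import *
c=cam("top");im=c["color"]
cv2.imwrite("pics/crop1.png",cv2.resize(im[140:300,155:405],None,fx=3.2,fy=3.2,interpolation=cv2.INTER_CUBIC))
s=cam("scene");cv2.imwrite("pics/crop2.png",cv2.resize(s["color"][145:285,160:440],None,fx=2.85,fy=2.85,interpolation=cv2.INTER_CUBIC))
print(c["R"].round(3))
for p in [(191,235),(366,245),(301,218),(352,168),(270,166),(445,184),(0,365)]: print(p,onz(c,p,0.01).round(3))
E
```

```text
[[ 0.009 -0.991  0.137]
 [-1.    -0.008  0.009]
 [-0.008 -0.137 -0.991]]
(191, 235) [[0.479 0.335 0.01 ]]
(366, 245) [[ 0.456 -0.129  0.01 ]]
(301, 218) [[0.526 0.043 0.01 ]]
(352, 168) [[ 0.663 -0.093  0.01 ]]
(270, 166) [[0.667 0.129 0.01 ]]
(445, 184) [[ 0.621 -0.342  0.01 ]]
(0, 365) [[0.141 0.811 0.01 ]]
```

View pics/crop1.png

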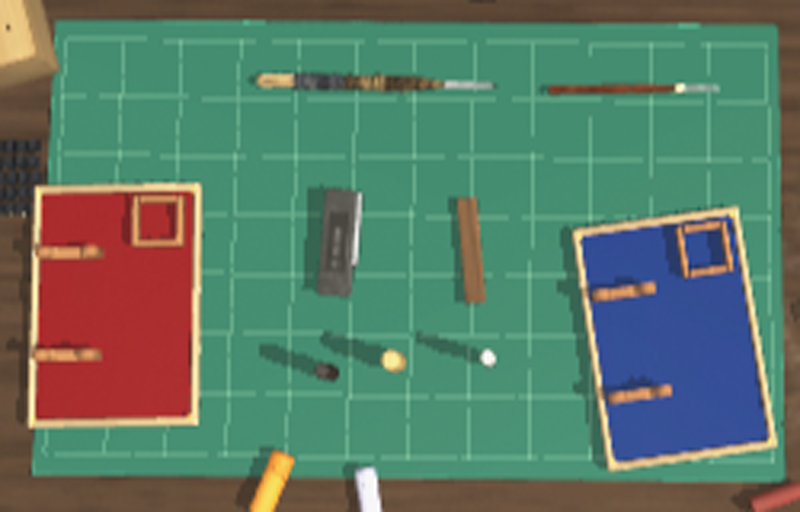

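View pics/crop2.png

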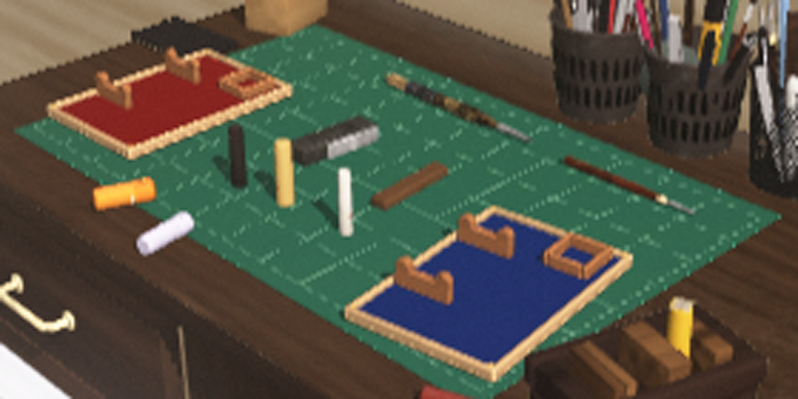

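The crops confirm the choices. The brown slip is at (301,218), well away from the yellow stick. The blanks run black, tan, white from left to right, and both graver blades point right (-y). Next I'll measure poses by colour masks.

```bash
cat >> h.py <<'E'
def mask(c,lo,hi,box):
    hsv=cv2.cvtColor(c["color"],cv2.COLOR_BGR2HSV); m=cv2.inRange(hsv,np.array(lo),np.array(hi))
    k=np.zeros_like(m);x0,y0,x1,y1=box;k[y0:y1,x0:x1]=255
    return m&k
def big(m):
    n,l,s,_=cv2.connectedComponentsWithStats(m); i=1+np.argmax(s[1:,4]); v,u=np.where(l==i); return np.c_[u,v]
def rect(c,m,z,allpx=False):
    uv=np.c_[np.where(m)[::-1]] if allpx else big(m)
    P=onz(c,uv,z)[:,:2]
    (x,y),(w,h),a=cv2.minAreaRect((P*1000).astype(np.float32))
    if w>h:w,h,a=h,w,a-90   # a+90 = direction of the long side
    return np.r_[x,y].round(1),np.r_[w,h].round(1),"long dir deg",round((a+90)%180,1),len(uv)
E
cat > m.py <<'E'
from h import *
c=cam("top")
print("red",rect(c,mask(c,(0,150,60),(8,255,255),(160,190,222,280)),.010))
m=mask(c,(0,150,60),(8,255,255),(160,190,222,280))
print("blue",rect(c,mask(c,(105,120,50),(130,255,255),(325,195,405,295)),.010))
hsv=cv2.cvtColor(c["color"],cv2.COLOR_BGR2HSV)
for n,p in dict(slip=(301,218),white=(307,252),tan=(278,252),gr=(345,168),gc=(285,166),whet=(255,215),mat=(320,200),black=(257,256)).items(): print(n,p,hsv[p[1],p[0]])
notgreen=lambda box:cv2.bitwise_not(mask(c,(60,60,0),(95,255,255),(0,0,640,400)))&mask(c,(0,0,0),(180,255,255),box)
print("slip",rect(c,mask(c,(0,60,40),(30,255,255),(290,195,315,240)),.011))
print("gr",rect(c,notgreen((320,160,384,176)),.006))
print("gr handle",rect(c,mask(c,(0,60,0),(30,255,255),(320,160,384,176)),.006))
print("gc",rect(c,notgreen((228,158,316,174)),.009))
for n,lo,hi,box,z in (("white",(0,0,170),(180,70,255),(298,243,318,262),.062),("tan",(12,50,150),(35,255,255),(268,240,290,262),.062)):
    uv=big(mask(c,lo,hi,box)); (u,v),rr=cv2.minEnclosingCircle(uv.astype(np.float32)); print(n,len(uv),uv.min(0),uv.max(0),uv.mean(0).round(1),onz(c,uv.mean(0),z).round(4))
s=cam("scene")
for n,lo,hi,box in (("white",(0,0,140),(180,70,255),(270,200,290,232)),("tan",(12,50,100),(35,255,255),(252,190,266,222))):
    uv=big(mask(s,lo,hi,box)); print(n,uv.min(0),uv.max(0),uv.mean(0).round(1))
for p in [(365,185),(398,213),(445,212)]: print("cup base",onz(s,p,0).round(3))
for p in [(305,138),(348,136),(392,136)]: print("cup base top",onz(c,p,0).round(3))
print(onz(c,[(240,147),(155,147)],0.0).round(3))
E
python3 m.py
```

```text
red (array([479.6, 337.2]), array([126.6, 185.7]), 'long dir deg', 2.2, 2899)
blue (array([ 456.3, -126.5]), array([126.2, 184.6]), 'long dir deg', 8.6, 2881)
slip (301, 218) [ 14 126 146]
white (307, 252) [ 30   1 247]
tan (278, 252) [ 27  90 246]
gr (345, 168) [  9 163 105]
gc (285, 166) [ 15 101  78]
whet (255, 215) [63 33 86]
mat (320, 200) [ 78 128 143]
black (257, 256) [16 36 77]
slip (array([526.7,  41.4]), array([16.1, 86.7]), 'long dir deg', 5.5, 199)
gr (array([665.6, -92.8]), array([  8.3, 140.9]), 'long dir deg', 90.4, 152)
gr handle (array([666.8, -77.9]), array([  5.5, 105.7]), 'long dir deg', 90.4, 86)
gc (array([668.8, 125.5]), array([ 13.8, 198.2]), 'long dir deg', 90.4, 295)
white 19 [305 249] [309 253] [307.1 251.3] [[0.4367 0.0252 0.062 ]]
tan 41 [274 249] [281 255] [277.5 252.4] [[0.4334 0.0997 0.062 ]]
white [278 204] [283 227] [280.9 215.6]
tan [256 193] [262 217] [259.2 204.8]
cup base [[0.762 0.031 0.   ]]
cup base [[ 0.695 -0.134  0.   ]]
cup base [[ 0.784 -0.215  0.   ]]
cup base top [[0.749 0.036 0.   ]]
cup base top [[ 0.755 -0.082  0.   ]]
cup base top [[ 0.756 -0.203  0.   ]]
[[0.722 0.214 0.   ]
 [0.72  0.448 0.   ]]
```

```bash
python3 - <<'E'
from h import *
c=cam("top");im=c["color"].copy()
def side(m,right=True):
    P=[]
    for v in range(225,262):
        u=np.where(m[v])[0]
        if len(u): P.append((u.max()+.5 if right else u.min()-.5,v))
    P=onz(c,P,.010)[:,:2]; vx,vy,x,y=cv2.fitLine(P.astype(np.float32),cv2.DIST_HUBER,0,.001,.001).ravel(); return np.degrees(np.arctan2(vy*np.sign(vx),vx*np.sign(vx))).round(2)
for n,m in (("red",mask(c,(0,150,60),(8,255,255),(160,190,222,280))),("blue",mask(c,(105,120,50),(130,255,255),(325,195,405,295)))): print(n,side(m),side(m,False))
x0,y0,k=225,80,3.6
b=cv2.resize(im[80:185,225:435],None,fx=k,fy=k,interpolation=cv2.INTER_CUBIC)
for ang,col in ((0,(0,0,255)),(10,(0,255,255))):
  a=np.radians(ang); X=.0885*np.cos(a)-.097*np.sin(a); Z=.005+.097*np.cos(a)+.0885*np.sin(a)
  for gx,gy in ((.666,-.093),(.669,.136)):
    uv=proj(c,[[gx+X,gy-.0375,Z],[gx+X,gy+.0375,Z]]); q=((uv-[x0,y0])*k).astype(int); cv2.line(b,q[0].tolist(),q[1].tolist(),col,1)
cv2.imwrite("pics/crop3.png",b)
E
```

```text
red 0.49 3.04
blue 8.1 8.04
```

View pics/crop3.png

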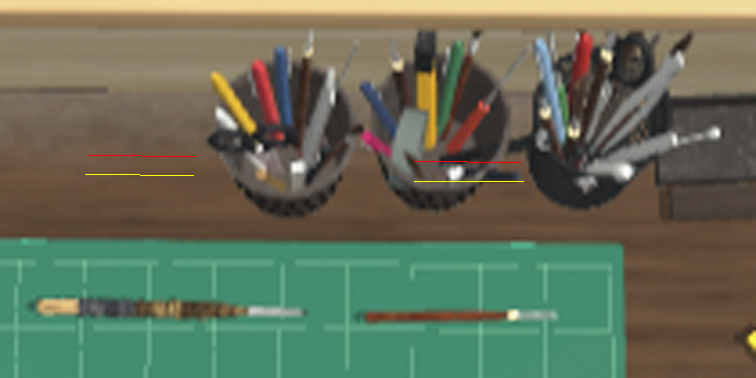

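Cup 2 stands close behind the red graver, with its rim near crop (435,195). A gripper closing across the graver there would put its body over the cup. I'll pull that graver towards the robot first. The cord graver is clear of the cups. Next come the planner and a two-view check of the blanks.

```bash
cat > plan.py <<'E'
from h import *
import json,sys
def ori(phi,tilt=0):  # phi: azimuth (deg) of tool y; tool z down; tilt about tool x (deg)
    p=np.radians(phi); y=np.array([np.cos(p),np.sin(p),0]); z=np.array([0,0,-1.]); M=np.c_[np.cross(y,z),y,z]
    return R.from_matrix(M)*R.from_rotvec([np.radians(tilt),0,0])
def plan(wps,start=None):
    s=get_state()
    p,q=np.array(s["ee_pos"]),R.from_quat(s["orientation"],scalar_first=True)
    if start: p,q=np.array(start[0]),start[1]
    for P,Q in wps:
        P=np.array(P); print("->",P.round(4))
        for _ in range(14):
            d=q.inv().apply(P-p)/.08; w=(q.inv()*Q).as_rotvec()/(np.pi/2)
            if abs(d).max()<.006 and abs(w).max()<.006: break
            f=min(1,1/max(1e-9,abs(d).max()),.6/max(1e-9,np.linalg.norm(w)))
            d=(d*f).round(2);w=(w*f).round(2 if f<1 else 3)
            print("  ",d.tolist(),w.tolist()); p=p+q.apply(d*.08); q=q*R.from_rotvec(w*np.pi/2)
    print("end",p.round(4),q.as_quat(scalar_first=True).round(3))
E
python3 - <<'E'
from plan import *
s=cam("scene")
for n,p,rr in(("white",(280.7,227.5),.006),("tan",(259,217.5),.008)):
    P=onz(s,p,.002)[0]; d=P-s["o"]; d[2]=0; print(n,(P+d/np.linalg.norm(d)*rr*1.0).round(4))
plan([((.437,.025,.13),ori(0)),((.437,.025,.022),ori(0))])
E
```

```text
white [0.4374 0.0237 0.002 ]
tan [0.4326 0.1004 0.002 ]
-> [0.437 0.025 0.13 ]
   [-0.84, -1.0, 0.16] [-0.0, 0.0, 0.13]
   [-1.0, -0.79, 0.15] [-0.0, 0.0, 0.13]
   [-1.0, -0.5, 0.14] [-0.0, 0.0, 0.11]
   [-1.0, -0.3, 0.13] [-0.0, 0.0, 0.1]
   [-1.0, -0.13, 0.12] [-0.0, 0.0, 0.1]
   [-1.0, 0.03, 0.12] [-0.0, 0.0, 0.1]
   [-1.0, 0.18, 0.12] [-0.0, 0.0, 0.1]
   [-0.03, 0.02, 0.0] [-0.0, 0.0, 0.009]
-> [0.437 0.025 0.022]
   [-0.0, -0.0, 1.0] [-0.0, 0.0, -0.0]
   [-0.0, -0.0, 0.35] [-0.0, 0.0, -0.0]
end [0.4372 0.0253 0.0222] [ 0.     0.707  0.707 -0.   ]
```

Call:
jog_arm(
  series=[
    {"xyz": [-0.42,-0.5,0.08],"rot": [0,0,0.06]},
    {"xyz": [-0.84,-1,0.16],"rot": [0,0,0.13]},
    {"xyz": [-0.84,-1,0.16],"rot": [0,0,0.13]},
    {"xyz": [-0.84,-1,0.16],"rot": [0,0,0.13]},
    {"xyz": [-0.84,-1,0.16],"rot": [0,0,0.13]},
    {"xyz": [-0.84,-1,0.16],"rot": [0,0,0.13]},
    {"xyz": [-0.84,-1,0.16],"rot": [0,0,0.13]},
    {"xyz": [-0.84,-1,0.16],"rot": [0,0,0.13]},
  ],
  grip=-0.15,
  force=15,
)

```text
t: 1.07
ee_pos: [0.2566, 0.5144, 0.1927]
orientation: [-0.0, 0.272, 0.962, 0.0]
contact_force: [-0.3, -0.2, 0.3]
grip_width: 0.468
grasp_force: 0.0
```

Call:
jog_arm(
  series=[
    {"xyz": [-0.5,-0.4,0.08],"rot": [0,0,0.06]},
    {"xyz": [-1,-0.79,0.15],"rot": [0,0,0.13]},
    {"xyz": [-1,-0.79,0.15],"rot": [0,0,0.13]},
    {"xyz": [-1,-0.79,0.15],"rot": [0,0,0.13]},
    {"xyz": [-1,-0.79,0.15],"rot": [0,0,0.13]},
    {"xyz": [-1,-0.79,0.15],"rot": [0,0,0.13]},
    {"xyz": [-1,-0.79,0.15],"rot": [0,0,0.13]},
    {"xyz": [-1,-0.79,0.15],"rot": [0,0,0.13]},
  ],
)

```text
t: 1.73
ee_pos: [0.2917, 0.4188, 0.1807]
orientation: [-0.0, 0.368, 0.93, 0.0]
contact_force: [-0.1, -0.4, -1.0]
grip_width: 0.423
grasp_force: 0.0
```

Call:
jog_arm(
  series=[
    {"xyz": [-0.5,-0.25,0.07],"rot": [0,0,0.06]},
    {"xyz": [-1,-0.5,0.14],"rot": [0,0,0.11]},
    {"xyz": [-1,-0.5,0.14],"rot": [0,0,0.11]},
    {"xyz": [-1,-0.5,0.14],"rot": [0,0,0.11]},
    {"xyz": [-1,-0.5,0.14],"rot": [0,0,0.11]},
    {"xyz": [-1,-0.5,0.14],"rot": [0,0,0.11]},
    {"xyz": [-1,-0.5,0.14],"rot": [0,0,0.11]},
    {"xyz": [-1,-0.5,0.14],"rot": [0,0,0.11]},
  ],
)

```text
t: 2.4
ee_pos: [0.3227, 0.3347, 0.1695]
orientation: [-0.0, 0.447, 0.895, 0.0]
contact_force: [-0.9, -0.5, -0.7]
grip_width: 0.428
grasp_force: 0.0
```

Call:
jog_arm(
  series=[
    {"xyz": [-0.5,-0.15,0.07],"rot": [0,0,0.05]},
    {"xyz": [-1,-0.3,0.13],"rot": [0,0,0.1]},
    {"xyz": [-1,-0.3,0.13],"rot": [0,0,0.1]},
    {"xyz": [-1,-0.3,0.13],"rot": [0,0,0.1]},
    {"xyz": [-1,-0.3,0.13],"rot": [0,0,0.1]},
    {"xyz": [-1,-0.3,0.13],"rot": [0,0,0.1]},
    {"xyz": [-1,-0.3,0.13],"rot": [0,0,0.1]},
    {"xyz": [-1,-0.3,0.13],"rot": [0,0,0.1]},
  ],
)

```text
t: 3.07
ee_pos: [0.3515, 0.256, 0.1591]
orientation: [-0.0, 0.516, 0.857, 0.0]
contact_force: [-0.1, 0.4, -0.3]
grip_width: 0.421
grasp_force: 0.0
```

Call:
jog_arm(
  series=[
    {"xyz": [-0.5,-0.07,0.06],"rot": [0,0,0.05]},
    {"xyz": [-1,-0.13,0.12],"rot": [0,0,0.1]},
    {"xyz": [-1,-0.13,0.12],"rot": [0,0,0.1]},
    {"xyz": [-1,-0.13,0.12],"rot": [0,0,0.1]},
    {"xyz": [-1,-0.13,0.12],"rot": [0,0,0.1]},
    {"xyz": [-1,-0.13,0.12],"rot": [0,0,0.1]},
    {"xyz": [-1,-0.13,0.12],"rot": [0,0,0.1]},
    {"xyz": [-1,-0.13,0.12],"rot": [0,0,0.1]},
  ],
)

```text
t: 3.73
ee_pos: [0.3796, 0.1803, 0.1495]
orientation: [-0.0, 0.581, 0.814, 0.0]
contact_force: [0.1, -0.1, 0.2]
grip_width: 0.427
grasp_force: 0.0
```

Call:
jog_arm(
  series=[
    {"xyz": [-0.5,0.02,0.06],"rot": [0,0,0.05]},
    {"xyz": [-1,0.03,0.12],"rot": [0,0,0.1]},
    {"xyz": [-1,0.03,0.12],"rot": [0,0,0.1]},
    {"xyz": [-1,0.03,0.12],"rot": [0,0,0.1]},
    {"xyz": [-1,0.03,0.12],"rot": [0,0,0.1]},
    {"xyz": [-1,0.03,0.12],"rot": [0,0,0.1]},
    {"xyz": [-1,0.03,0.12],"rot": [0,0,0.1]},
    {"xyz": [-1,0.03,0.12],"rot": [0,0,0.1]},
  ],
)

```text
t: 4.4
ee_pos: [0.4076, 0.1054, 0.1399]
orientation: [-0.0, 0.643, 0.766, 0.0]
contact_force: [0.6, 0.8, 0.3]
grip_width: 0.422
grasp_force: 0.0
```

```bash
python3 - <<'E'
from plan import *
plan([((.437,.025,.13),ori(0)),((.437,.0245,.022),ori(0))])
s=get_state();print(s["t"],s["grip_width"],np.round(s["contact_force"],2))
E
```

```text
-> [0.437 0.025 0.13 ]
   [-1.0, 0.18, 0.12] [0.0, -0.0, 0.1]
   [-0.05, 0.02, 0.0] [-0.0, -0.0, 0.01]
-> [0.437  0.0245 0.022 ]
   [-0.01, -0.0, 1.0] [-0.0, -0.0, 0.0]
   [0.0, -0.0, 0.35] [-0.0, -0.0, 0.0]
end [0.4372 0.0244 0.0223] [-0.     0.707  0.707  0.   ]
4.4 0.4223241801669458 [0.59 0.84 0.27]
```

Call:
jog_arm(
  series=[
    {"xyz": [-0.5,0.09,0.06],"rot": [0,0,0.05]},
    {"xyz": [-1,0.18,0.12],"rot": [0,0,0.11]},
    {"xyz": [-1,0.18,0.12],"rot": [0,0,0.11]},
    {"xyz": [-1,0.18,0.12],"rot": [0,0,0.11]},
    {"xyz": [-1,0.18,0.12],"rot": [0,0,0.11]},
    {"xyz": [-1,0.18,0.12],"rot": [0,0,0.11]},
    {"xyz": [-1,0.18,0.12],"rot": [0,0,0.11]},
    {"xyz": [-1,0.18,0.12],"rot": [0,0,0.11]},
  ],
)

```text
t: 5.07
ee_pos: [0.4354, 0.0291, 0.1303]
orientation: [-0.0, 0.707, 0.707, 0.0]
contact_force: [-0.8, -0.2, -0.4]
grip_width: 0.424
grasp_force: 0.0
```

Call:
jog_arm(
  series=[
    {"xyz": [-0.05,0.02,0],"rot": [0,0,0]},
    {"xyz": [-0.06,0.02,0.2],"rot": [0,0,0]},
    {"xyz": [-0.06,0.02,0.4],"rot": [0,0,0]},
    {"xyz": [-0.06,0.02,0.6],"rot": [0,0,0]},
    {"xyz": [-0.06,0.02,0.8],"rot": [0,0,0]},
    {"xyz": [-0.06,0.02,1],"rot": [0,0,0]},
    {"xyz": [-0.06,0.02,1],"rot": [0,0,0]},
    {"xyz": [-0.06,0.02,1],"rot": [0,0,0]},
  ],
)

```text
t: 5.73
ee_pos: [0.4368, 0.0229, 0.0499]
orientation: [-0.001, 0.708, 0.706, -0.001]
contact_force: [0.0, -0.1, 0.5]
grip_width: 0.423
grasp_force: 0.0
```

Call:
jog_arm(
  series=[
    {"xyz": [0,0,0.1],"rot": [0,0,0]},
    {"xyz": [0,0,0.2],"rot": [0,0,0]},
    {"xyz": [0,0,0.3],"rot": [0,0,0]},
    {"xyz": [0,0,0.35],"rot": [0,0,0]},
    {"xyz": [0,0,0.35],"rot": [0,0,0]},
    {"xyz": [0,0,0.35],"rot": [0,0,0]},
    {"xyz": [0,0,0.35],"rot": [0,0,0]},
    {"xyz": [0,0,0.35],"rot": [0,0,0]},
  ],
)

```text
t: 6.4
ee_pos: [0.4375, 0.023, 0.0225]
orientation: [0.0, 0.708, 0.706, 0.0]
contact_force: [0.1, 0.4, 0.5]
grip_width: 0.425
grasp_force: 0.0
```

Call:
jog_arm(
  series=[
    {"xyz": [0,0,0],"rot": [0,0,0]},
    {"xyz": [0,0,0],"rot": [0,0,0]},
    {"xyz": [0,0,0],"rot": [0,0,0]},
    {"xyz": [0,0,0],"rot": [0,0,0]},
    {"xyz": [0,0,0],"rot": [0,0,0]},
    {"xyz": [0,0,0],"rot": [0,0,0]},
    {"xyz": [0,0,0],"rot": [0,0,0]},
    {"xyz": [0,0,0],"rot": [0,0,0]},
  ],
  grip=-1,
  force=15,
)

```text
t: 7.07
ee_pos: [0.4373, 0.023, 0.0223]
orientation: [0.0, 0.708, 0.706, 0.0]
contact_force: [-0.2, -0.1, 1.5]
grip_width: 0.123
grasp_force: 15.0
```

Call:
jog_arm(
  series=[
    {"xyz": [0,0,-0.2],"rot": [0,0,0]},
    {"xyz": [0,0,-0.4],"rot": [0,0,0]},
    {"xyz": [0,0,-0.6],"rot": [0,0,0]},
    {"xyz": [0,0,-0.8],"rot": [0,0,0]},
    {"xyz": [0,0,-1],"rot": [0,0,0]},
    {"xyz": [0,0,-1],"rot": [0,0,0]},
    {"xyz": [0,0,-1],"rot": [0,0,0]},
    {"xyz": [0,0,-1],"rot": [0,0,0]},
  ],
)

```text
t: 7.73
ee_pos: [0.4369, 0.0232, 0.1018]
orientation: [-0.0, 0.708, 0.706, -0.0]
contact_force: [-0.3, -0.1, -0.2]
grip_width: 0.125
grasp_force: 15.0
```

Call:
jog_arm(
  series=[
    {"xyz": [0.2,0.08,-0.1],"rot": [0,0,0]},
    {"xyz": [0.4,0.16,-0.2],"rot": [0,0,0]},
    {"xyz": [0.6,0.24,-0.3],"rot": [0,0,0]},
    {"xyz": [0.8,0.32,-0.35],"rot": [0,0,0]},
    {"xyz": [0.87,0.35,-0.35],"rot": [0,0,0]},
    {"xyz": [0.87,0.35,-0.35],"rot": [0,0,0]},
    {"xyz": [0.87,0.35,-0.35],"rot": [0,0,0]},
    {"xyz": [0.87,0.35,-0.35],"rot": [0,0,0]},
  ],
)

```text
t: 8.4
ee_pos: [0.4643, 0.0912, 0.1295]
orientation: [-0.0, 0.708, 0.706, -0.001]
contact_force: [0.8, -0.2, -0.2]
grip_width: 0.125
grasp_force: 15.0
```

Call:
jog_arm(
  series=[
    {"xyz": [0.2,0.08,0],"rot": [0,0,0]},
    {"xyz": [0.4,0.16,0],"rot": [0,0,0]},
    {"xyz": [0.6,0.24,0],"rot": [0,0,0]},
    {"xyz": [0.8,0.32,0],"rot": [0,0,0]},
    {"xyz": [0.87,0.35,0],"rot": [0,0,0]},
    {"xyz": [0.87,0.35,0],"rot": [0,0,0]},
    {"xyz": [0.87,0.35,0],"rot": [0,0,0]},
    {"xyz": [0.87,0.35,0],"rot": [0,0,0]},
  ],
)

```text
t: 9.07
ee_pos: [0.4929, 0.1602, 0.1301]
orientation: [-0.0, 0.709, 0.706, -0.001]
contact_force: [0.4, 0.0, 0.1]
grip_width: 0.123
grasp_force: 15.0
```

Call:
jog_arm(
  series=[
    {"xyz": [0.2,0.08,0],"rot": [0,0,0]},
    {"xyz": [0.4,0.16,0],"rot": [0,0,0]},
    {"xyz": [0.6,0.24,0],"rot": [0,0,0]},
    {"xyz": [0.8,0.32,0],"rot": [0,0,0]},
    {"xyz": [0.87,0.35,0],"rot": [0,0,0]},
    {"xyz": [0.87,0.35,0],"rot": [0,0,0]},
    {"xyz": [0.87,0.35,0],"rot": [0,0,0]},
    {"xyz": [0.87,0.35,0],"rot": [0,0,0]},
  ],
)

```text
t: 9.73
ee_pos: [0.5212, 0.2297, 0.1302]
orientation: [0.0, 0.709, 0.706, -0.001]
contact_force: [-0.7, 0.9, -0.5]
grip_width: 0.125
grasp_force: 15.0
```

Call:
jog_arm(
  series=[
    {"xyz": [0.2,0.08,0],"rot": [0,0,0]},
    {"xyz": [0.4,0.16,0],"rot": [0,0,0]},
    {"xyz": [0.6,0.24,0],"rot": [0,0,0]},
    {"xyz": [0.8,0.32,0],"rot": [0,0,0]},
    {"xyz": [0.87,0.35,0],"rot": [0,0,0]},
    {"xyz": [0.87,0.35,0],"rot": [0,0,0]},
    {"xyz": [0.87,0.35,0],"rot": [0,0,0]},
    {"xyz": [0.87,0.35,0],"rot": [0,0,0]},
  ],
)

```text
t: 10.4
ee_pos: [0.5496, 0.2991, 0.1303]
orientation: [0.0, 0.709, 0.706, -0.001]
contact_force: [0.4, 0.3, 1.1]
grip_width: 0.123
grasp_force: 15.0
```

```bash
python3 - <<'E'
from plan import *
s=get_state();print(s["grip_width"],s["ee_pos"])
c=cam("top");sc=cam("scene")
t=proj(c,[.548,.302,.02])[0].astype(int);w=proj(sc,[.548,.302,.05])[0].astype(int)
print(t,w)
a=cv2.resize(c["color"][t[1]-40:t[1]+80,t[0]-60:t[0]+40],(400,480));b=cv2.resize(sc["color"][w[1]-70:w[1]+50,w[0]-50:w[0]+50],(400,480))
cv2.imwrite("pics/p5.png",np.hstack([a,b]))
E
```

```text
0.12265634334120781 [0.54957984 0.29910401 0.13029974]
[203 208] [244 162]
```

View pics/p5.png

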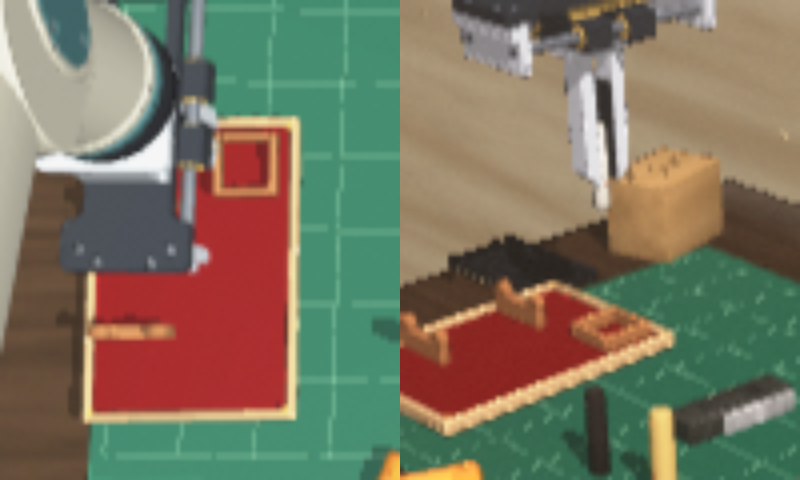

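Call:
jog_arm(
  series=[
    {"xyz": [0.02,-0.02,0.2],"rot": [0,0,0]},
    {"xyz": [0.02,-0.02,0.4],"rot": [0,0,0]},
    {"xyz": [0.02,-0.02,0.6],"rot": [0,0,0]},
    {"xyz": [0.02,-0.02,0.8],"rot": [0,0,0]},
    {"xyz": [0.02,-0.02,0.9],"rot": [0,0,0]},
    {"xyz": [0.02,-0.02,1],"rot": [0,0,0]},
    {"xyz": [0.02,-0.02,1],"rot": [0,0,0]},
    {"xyz": [0.02,-0.02,1],"rot": [0,0,0]},
  ],
)

```text
t: 11.17
ee_pos: [0.5485, 0.3024, 0.0505]
orientation: [0.0, 0.708, 0.706, -0.0]
contact_force: [-0.4, 0.3, -0.4]
grip_width: 0.127
grasp_force: 15.0
```

Call:
jog_arm(
  series=[
    {"xyz": [0,0,0.05],"rot": [0,0,0]},
    {"xyz": [0,0,0.1],"rot": [0,0,0]},
    {"xyz": [0,0,0.14],"rot": [0,0,0]},
    {"xyz": [0,0,0.18],"rot": [0,0,0]},
    {"xyz": [0,0,0.21],"rot": [0,0,0]},
    {"xyz": [0,0,0.23],"rot": [0,0,0]},
    {"xyz": [0,0,0.23],"rot": [0,0,0]},
    {"xyz": [0,0,0.23],"rot": [0,0,0]},
  ],
)

```text
t: 11.83
ee_pos: [0.5483, 0.3027, 0.0318]
orientation: [-0.0, 0.708, 0.706, -0.0]
contact_force: [-0.2, 0.7, 0.3]
grip_width: 0.123
grasp_force: 15.0
```

Call:
jog_arm(
  series=[
    {"xyz": [0,0,0],"rot": [0,0,0]},
    {"xyz": [0,0,0.01],"rot": [0,0,0]},
    {"xyz": [0,0,0.01],"rot": [0,0,0]},
    {"xyz": [0,0,0.02],"rot": [0,0,0]},
    {"xyz": [0,0,0.02],"rot": [0,0,0]},
    {"xyz": [0,0,0.02],"rot": [0,0,0]},
    {"xyz": [0,0,0.02],"rot": [0,0,0]},
    {"xyz": [0,0,0.02],"rot": [0,0,0]},
  ],
)

```text
t: 12.5
ee_pos: [0.5484, 0.3028, 0.0304]
orientation: [0.0, 0.708, 0.706, 0.0]
contact_force: [0.5, 0.0, 1.5]
grip_width: 0.124
grasp_force: 15.0
```

Call:
jog_arm(
  series=[
    {"xyz": [0,0,0],"rot": [0,0,0]},
    {"xyz": [0,0,0],"rot": [0,0,0]},
    {"xyz": [0,0,0],"rot": [0,0,0]},
    {"xyz": [0,0,0],"rot": [0,0,0]},
    {"xyz": [0,0,0],"rot": [0,0,0]},
    {"xyz": [0,0,-0.05],"rot": [0,0,0]},
    {"xyz": [0,0,-0.1],"rot": [0,0,0]},
    {"xyz": [0,0,-0.2],"rot": [0,0,0]},
  ],
  grip=-0.3,
)

```text
t: 13.17
ee_pos: [0.5478, 0.3025, 0.0462]
orientation: [-0.0, 0.708, 0.706, -0.001]
contact_force: [0.1, -0.3, 0.4]
grip_width: 0.353
grasp_force: 0.0
```

Call:
jog_arm(
  series=[
    {"xyz": [0,0,-0.3],"rot": [0,0,0]},
    {"xyz": [0,0,-0.6],"rot": [0,0,0]},
    {"xyz": [0,0,-0.9],"rot": [0,0,0]},
    {"xyz": [0,0,-1],"rot": [0,0,0]},
    {"xyz": [0,0,-1],"rot": [0,0,0]},
    {"xyz": [0,0,-1],"rot": [0,0,0]},
    {"xyz": [0,0,-1],"rot": [0,0,0]},
    {"xyz": [0,0,-1],"rot": [0,0,0]},
  ],
)

```text
t: 13.83
ee_pos: [0.5472, 0.3023, 0.1247]
orientation: [-0.0, 0.708, 0.706, -0.001]
contact_force: [-0.3, 0.5, -0.9]
grip_width: 0.346
grasp_force: 0.0
```

```bash
python3 - <<'E'
from plan import *
q=ori(-90)*R.from_euler('y',14,degrees=True)
plan([((.59,-.093,.14),q),((.692,-.093,.05),q),((.692,-.093,.007),q),((.624,-.093,.007),q)])
c=cam("top");sc=cam("scene")
t=[203,208];w=[244,162]
a=cv2.resize(c["color"][t[1]-50:t[1]+70,t[0]-60:t[0]+40],(400,480));b=cv2.resize(sc["color"][w[1]-70:w[1]+50,w[0]-50:w[0]+50],(400,480))
cv2.imwrite("pics/p6.png",np.hstack([a,b]))
E
```

```text
-> [ 0.59  -0.093  0.14 ]
   [-1.0, 0.11, -0.04] [-0.02, 0.03, 0.2]
   [-1.0, 0.45, -0.08] [-0.03, 0.03, 0.22]
   [-1.0, 0.99, -0.12] [-0.04, 0.03, 0.28]
   [-0.36, 1.0, -0.06] [-0.03, 0.03, 0.21]
   [-0.01, 0.39, -0.01] [-0.006, 0.006, 0.082]
-> [ 0.692 -0.093  0.05 ]
   [0.69, 0.0, 1.0] [-0.0, 0.0, 0.0]
   [0.28, 0.0, 0.4] [-0.0, 0.0, 0.0]
-> [ 0.692 -0.093  0.007]
   [-0.13, 0.0, 0.52] [-0.0, 0.0, 0.0]
-> [ 0.624 -0.093  0.007]
   [-0.83, 0.0, -0.21] [-0.0, 0.0, 0.0]
end [ 0.6237 -0.0929  0.0072] [-0.     0.993  0.     0.122]
```

View pics/p6.png

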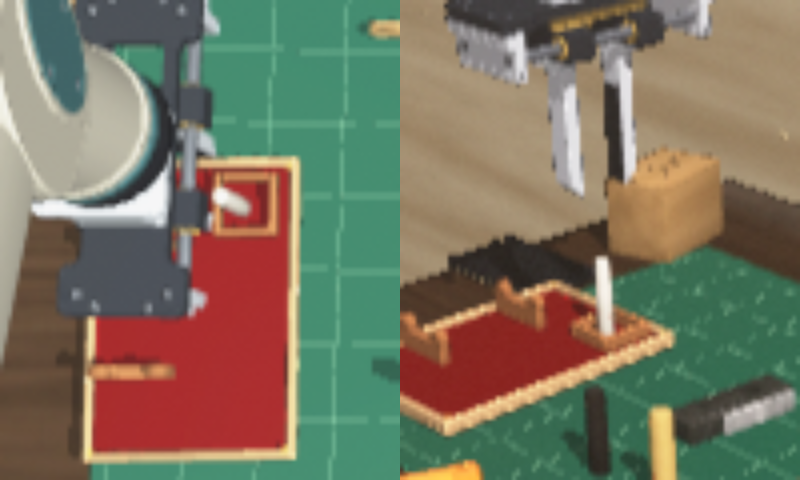

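The white blank is standing in the red pocket, at scene crop (603,300). Next is the pull on the red graver.

Call:
jog_arm(
  series=[
    {"xyz": [-0.3,0.03,-0.02],"rot": [-0.01,0.01,0.06]},
    {"xyz": [-0.7,0.07,-0.04],"rot": [-0.02,0.03,0.14]},
    {"xyz": [-1,0.11,-0.04],"rot": [-0.02,0.03,0.2]},
    {"xyz": [-1,0.11,-0.04],"rot": [-0.02,0.03,0.2]},
    {"xyz": [-1,0.11,-0.04],"rot": [-0.02,0.03,0.2]},
    {"xyz": [-1,0.11,-0.04],"rot": [-0.02,0.03,0.2]},
    {"xyz": [-1,0.11,-0.04],"rot": [-0.02,0.03,0.2]},
    {"xyz": [-1,0.11,-0.04],"rot": [-0.02,0.03,0.2]},
  ],
  grip=-1,
)

```text
t: 14.6
ee_pos: [0.5566, 0.2243, 0.1291]
orientation: [-0.006, 0.809, 0.588, 0.028]
contact_force: [-1.2, 0.2, 0.1]
grip_width: 0.005
grasp_force: 0.0
```

Call:
jog_arm(
  series=[
    {"xyz": [-0.3,0.13,-0.02],"rot": [-0.01,0.01,0.06]},
    {"xyz": [-0.7,0.3,-0.05],"rot": [-0.02,0.02,0.14]},
    {"xyz": [-1,0.45,-0.08],"rot": [-0.03,0.03,0.22]},
    {"xyz": [-1,0.45,-0.08],"rot": [-0.03,0.03,0.22]},
    {"xyz": [-1,0.45,-0.08],"rot": [-0.03,0.03,0.22]},
    {"xyz": [-1,0.45,-0.08],"rot": [-0.03,0.03,0.22]},
    {"xyz": [-1,0.45,-0.08],"rot": [-0.03,0.03,0.22]},
    {"xyz": [-1,0.45,-0.08],"rot": [-0.03,0.03,0.22]},
  ],
)

```text
t: 15.27
ee_pos: [0.566, 0.1373, 0.1324]
orientation: [-0.005, 0.896, 0.439, 0.059]
contact_force: [-0.8, 0.5, 0.2]
grip_width: 0.002
grasp_force: 0.0
```

Call:
jog_arm(
  series=[
    {"xyz": [-0.3,0.3,-0.03],"rot": [-0.01,0.01,0.07]},
    {"xyz": [-0.6,0.6,-0.07],"rot": [-0.02,0.02,0.14]},
    {"xyz": [-0.8,0.8,-0.1],"rot": [-0.03,0.03,0.21]},
    {"xyz": [-1,0.99,-0.12],"rot": [-0.04,0.03,0.28]},
    {"xyz": [-1,0.99,-0.12],"rot": [-0.04,0.03,0.28]},
    {"xyz": [-1,0.99,-0.12],"rot": [-0.04,0.03,0.28]},
    {"xyz": [-1,0.99,-0.12],"rot": [-0.04,0.03,0.28]},
    {"xyz": [-1,0.99,-0.12],"rot": [-0.04,0.03,0.28]},
  ],
)

```text
t: 15.93
ee_pos: [0.5785, 0.0255, 0.1364]
orientation: [-0.001, 0.969, 0.231, 0.091]
contact_force: [0.5, 0.4, 0.3]
grip_width: 0.006
grasp_force: 0.0
```

Call:
jog_arm(
  series=[
    {"xyz": [-0.1,0.3,-0.02],"rot": [-0.01,0.01,0.07]},
    {"xyz": [-0.2,0.6,-0.04],"rot": [-0.02,0.02,0.14]},
    {"xyz": [-0.36,1,-0.06],"rot": [-0.03,0.03,0.21]},
    {"xyz": [-0.36,1,-0.06],"rot": [-0.03,0.03,0.21]},
    {"xyz": [-0.36,1,-0.06],"rot": [-0.03,0.03,0.21]},
    {"xyz": [-0.36,1,-0.06],"rot": [-0.03,0.03,0.21]},
    {"xyz": [-0.36,1,-0.06],"rot": [-0.03,0.03,0.21]},
    {"xyz": [-0.36,1,-0.06],"rot": [-0.03,0.03,0.21]},
  ],
)

```text
t: 16.6
ee_pos: [0.5881, -0.0596, 0.1395]
orientation: [0.002, 0.991, 0.066, 0.118]
contact_force: [0.1, 0.1, -0.2]
grip_width: 0.006
grasp_force: 0.0
```

```bash
python3 - <<'E'
from plan import *
q=ori(-90)*R.from_euler('y',14,degrees=True)
plan([((.6,-.093,.12),q),((.692,-.093,.05),q),((.692,-.093,.007),q),((.624,-.093,.007),q)])
E
```

```text
-> [ 0.6   -0.093  0.12 ]
   [0.03, 0.43, 0.27] [-0.008, 0.005, 0.084]
-> [ 0.692 -0.093  0.05 ]
   [0.81, -0.0, 1.0] [-0.0, -0.0, 0.0]
   [0.1, -0.0, 0.12] [-0.0, -0.0, 0.0]
-> [ 0.692 -0.093  0.007]
   [-0.13, -0.0, 0.53] [-0.0, -0.0, 0.0]
-> [ 0.624 -0.093  0.007]
   [-0.83, -0.0, -0.21] [-0.0, -0.0, 0.0]
end [ 0.6239 -0.0931  0.007 ] [0.    0.993 0.    0.122]
```

Call:
jog_arm(
  series=[
    {"xyz": [0.01,0.2,0.1],"rot": [0,0,0.04]},
    {"xyz": [0.03,0.43,0.27],"rot": [-0.01,0.01,0.08]},
    {"xyz": [0.03,0.43,0.27],"rot": [-0.01,0.01,0.08]},
    {"xyz": [0.03,0.43,0.27],"rot": [-0.01,0.01,0.08]},
    {"xyz": [0.03,0.43,0.27],"rot": [-0.01,0.01,0.08]},
    {"xyz": [0.03,0.43,0.27],"rot": [-0.01,0.01,0.08]},
    {"xyz": [0.03,0.43,0.27],"rot": [-0.01,0.01,0.08]},
    {"xyz": [0.03,0.43,0.27],"rot": [-0.01,0.01,0.08]},
  ],
)

```text
t: 17.27
ee_pos: [0.5999, -0.0942, 0.1203]
orientation: [0.002, 0.992, 0.002, 0.126]
contact_force: [-0.5, -0.3, -0.2]
grip_width: 0.004
grasp_force: 0.0
```

Call:
jog_arm(
  series=[
    {"xyz": [0.3,0,0.2],"rot": [0,0,0]},
    {"xyz": [0.6,0,0.4],"rot": [0,0,0]},
    {"xyz": [0.81,0,0.7],"rot": [0,0,0]},
    {"xyz": [0.81,0,1],"rot": [0,0,0]},
    {"xyz": [0.81,0,1],"rot": [0,0,0]},
    {"xyz": [0.81,0,1],"rot": [0,0,0]},
    {"xyz": [0.81,0,1],"rot": [0,0,0]},
    {"xyz": [0.81,0,1],"rot": [0,0,0]},
  ],
)

```text
t: 17.93
ee_pos: [0.6824, -0.0957, 0.0602]
orientation: [0.003, 0.992, 0.001, 0.127]
contact_force: [0.7, -0.2, 0.5]
grip_width: 0.004
grasp_force: 0.0
```

Call:
jog_arm(
  series=[
    {"xyz": [0.1,0,0.12],"rot": [0,0,0]},
    {"xyz": [0.07,0,0.25],"rot": [0,0,0]},
    {"xyz": [0.04,0,0.38],"rot": [0,0,0]},
    {"xyz": [0.01,0,0.5],"rot": [0,0,0]},
    {"xyz": [-0.01,0,0.58],"rot": [0,0,0]},
    {"xyz": [-0.03,0,0.64],"rot": [0,0,0]},
    {"xyz": [-0.03,0,0.64],"rot": [0,0,0]},
    {"xyz": [-0.03,0,0.64],"rot": [0,0,0]},
  ],
)

```text
t: 18.6
ee_pos: [0.6925, -0.0957, 0.0082]
orientation: [0.002, 0.992, 0.001, 0.126]
contact_force: [0.7, -1.0, 0.3]
grip_width: 0.006
grasp_force: 0.0
```

```bash
python3 - <<'E'
from plan import *
q=ori(-90)*R.from_euler('y',14,degrees=True)
plan([((.625,-.093,.007),q)])
E
```

```text
-> [ 0.625 -0.093  0.007]
   [-0.82, -0.04, -0.2] [0.003, -0.005, 0.002]
end [ 0.625  -0.0927  0.0073] [-0.     0.993 -0.     0.122]
```

Call:
jog_arm(
  series=[
    {"xyz": [-0.1,0,-0.02],"rot": [0,0,0]},
    {"xyz": [-0.2,0,-0.05],"rot": [0,0,0]},
    {"xyz": [-0.32,0,-0.08],"rot": [0,0,0]},
    {"xyz": [-0.44,0,-0.11],"rot": [0,0,0]},
    {"xyz": [-0.56,0,-0.14],"rot": [0,0,0]},
    {"xyz": [-0.68,0,-0.17],"rot": [0,0,0]},
    {"xyz": [-0.78,0,-0.19],"rot": [0,0,0]},
    {"xyz": [-0.82,0,-0.2],"rot": [0,0,0]},
  ],
)

```text
t: 19.27
ee_pos: [0.6236, -0.096, 0.0082]
orientation: [0.002, 0.992, 0.001, 0.126]
contact_force: [1.0, -0.2, 0.4]
grip_width: 0.004
grasp_force: 0.2
```

Call:
jog_arm(
  series=[
    {"xyz": [0,0,0],"rot": [0,0,0]},
    {"xyz": [0.1,0,0.02],"rot": [0,0,0]},
    {"xyz": [0.1,0,-0.1],"rot": [0,0,0]},
    {"xyz": [0.1,0,-0.3],"rot": [0,0,0]},
    {"xyz": [0,0,-0.6],"rot": [0,0,0]},
    {"xyz": [-0.2,0,-1],"rot": [0,0,0]},
    {"xyz": [-0.5,0,-1],"rot": [0,0,0]},
    {"xyz": [-0.5,0,-1],"rot": [0,0,0]},
  ],
)

```text
t: 19.93
ee_pos: [0.5623, -0.0952, 0.0761]
orientation: [0.002, 0.992, 0.001, 0.125]
contact_force: [-0.4, 0.4, -0.2]
grip_width: 0.008
grasp_force: 0.0
```

```bash
python3 - <<'E'
from plan import *
s=cam("scene");c=cam("top")
cv2.imwrite("pics/p7.png",np.vstack([cv2.resize(c["color"][150:210,250:410],(800,300)),cv2.resize(s["color"][150:250,300:460],(480,300)).repeat(1,0) if 0 else cv2.copyMakeBorder(cv2.resize(s["color"][170:250,290:450],(600,300)),0,0,0,200,0)]))
print(get_state()["ee_pos"])
E
```

```text
[ 0.56640475 -0.09513334  0.07585943]
```

View pics/p7.png

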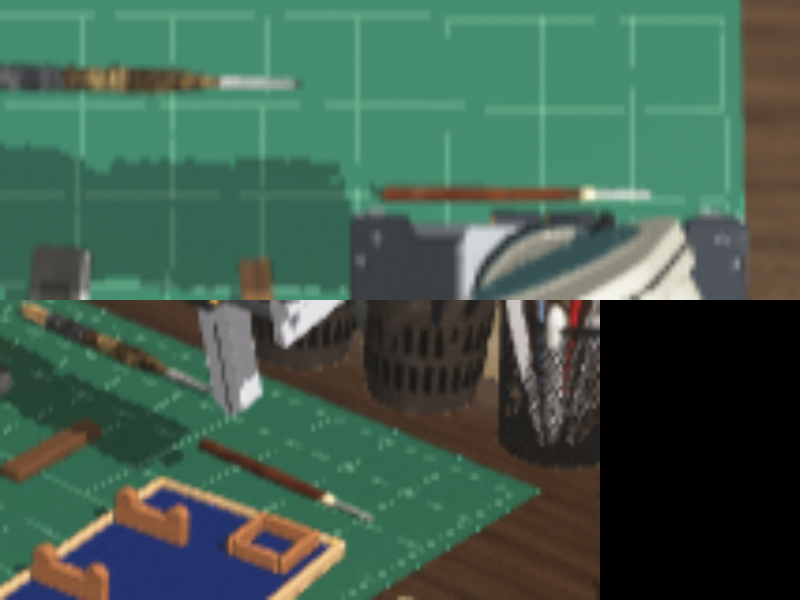

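```bash
python3 - <<'E'
from plan import *
c=cam("top")
notgreen=lambda box:cv2.bitwise_not(mask(c,(60,60,0),(95,255,255),(0,0,640,400)))&mask(c,(0,0,0),(180,255,255),box)
m=notgreen((322,182,384,192)); print(rect(c,m,.006)); uv=big(m); print(uv.min(0),uv.max(0))
print(rect(c,mask(c,(0,60,0),(30,255,255),(322,182,384,192)),.006,True))
x=.612;y=-.095
plan([((x,y,.12),ori(0)),((x,y,.005),ori(0))])
E
```

```text
(array([607.9, -94.1]), array([  8.2, 142.7]), 'long dir deg', 90.5, 155)
[326 187] [379 190]
(array([609.1, -76.6]), array([  5.5, 107.7]), 'long dir deg', 90.5, 85)
-> [ 0.612 -0.095  0.12 ]
   [0.4, 0.0, -0.24] [0.08, -0.07, -0.59]
   [0.16, 0.2, -0.2] [0.053, -0.056, -0.402]
-> [ 0.612 -0.095  0.005]
   [0.0, -0.0, 1.0] [-0.0, 0.0, 0.0]
   [0.0, -0.0, 0.44] [-0.0, 0.0, 0.0]
end [ 0.6122 -0.0952  0.0051] [ 0.     0.707  0.707 -0.   ]
```

Call:
jog_arm(
  series=[
    {"xyz": [0.1,0,-0.1],"rot": [0.01,-0.01,-0.07]},
    {"xyz": [0.2,0,-0.24],"rot": [0.02,-0.02,-0.15]},
    {"xyz": [0.4,0,-0.24],"rot": [0.03,-0.03,-0.22]},
    {"xyz": [0.4,0,-0.24],"rot": [0.04,-0.04,-0.3]},
    {"xyz": [0.4,0,-0.24],"rot": [0.05,-0.05,-0.37]},
    {"xyz": [0.4,0,-0.24],"rot": [0.06,-0.06,-0.44]},
    {"xyz": [0.4,0,-0.24],"rot": [0.08,-0.07,-0.52]},
    {"xyz": [0.4,0,-0.24],"rot": [0.08,-0.07,-0.59]},
  ],
  grip=-0.36,
)

```text
t: 20.75
ee_pos: [0.5949, -0.0965, 0.1015]
orientation: [-0.001, 0.889, 0.454, 0.058]
contact_force: [1.0, 0.4, 0.7]
grip_width: 0.32
grasp_force: 0.0
```

Call:
jog_arm(
  series=[
    {"xyz": [0.13,0.17,-0.2],"rot": [0.01,-0.01,-0.07]},
    {"xyz": [0.13,0.17,-0.2],"rot": [0.02,-0.02,-0.14]},
    {"xyz": [0.13,0.17,-0.2],"rot": [0.03,-0.03,-0.22]},
    {"xyz": [0.13,0.17,-0.2],"rot": [0.04,-0.04,-0.3]},
    {"xyz": [0.13,0.17,-0.2],"rot": [0.05,-0.05,-0.37]},
    {"xyz": [0.13,0.17,-0.2],"rot": [0.05,-0.06,-0.4]},
    {"xyz": [0.13,0.17,-0.2],"rot": [0.05,-0.06,-0.4]},
    {"xyz": [0.13,0.17,-0.2],"rot": [0.05,-0.06,-0.4]},
  ],
)

```text
t: 21.42
ee_pos: [0.6084, -0.0953, 0.1189]
orientation: [0.003, 0.709, 0.705, -0.003]
contact_force: [-0.4, 0.8, -0.1]
grip_width: 0.317
grasp_force: 0.0
```

```bash
python3 - <<'E'
from plan import *
plan([((.609,-.094,.03),ori(0)),((.609,-.094,.0045),ori(0))])
E
```

```text
-> [ 0.609 -0.094  0.03 ]
   [0.02, 0.01, 1.0] [0.0, 0.0, -0.0]
   [0.0, -0.0, 0.11] [0.0, 0.005, -0.003]
-> [ 0.609  -0.094   0.0045]
   [0.0, -0.0, 0.32] [0.0, 0.0, 0.0]
end [ 0.6092 -0.0944  0.0045] [0.    0.707 0.707 0.   ]
```

Call:
jog_arm(
  series=[
    {"xyz": [0.02,0.01,0.2],"rot": [0,0.005,-0.003]},
    {"xyz": [0.02,0.01,0.4],"rot": [0,0.005,-0.003]},
    {"xyz": [0.02,0.01,0.6],"rot": [0,0.005,-0.003]},
    {"xyz": [0.02,0.01,0.8],"rot": [0,0.005,-0.003]},
    {"xyz": [0.02,0.01,1],"rot": [0,0.005,-0.003]},
    {"xyz": [0.02,0.01,1],"rot": [0,0.005,-0.003]},
    {"xyz": [0.02,0.01,1],"rot": [0,0.005,-0.003]},
    {"xyz": [0.02,0.01,1],"rot": [0,0.005,-0.003]},
  ],
)

```text
t: 22.08
ee_pos: [0.6095, -0.0953, 0.04]
orientation: [0.001, 0.707, 0.707, 0.0]
contact_force: [-0.7, -0.2, -0.4]
grip_width: 0.321
grasp_force: 0.0
```

Call:
jog_arm(
  series=[
    {"xyz": [0,0,0.1],"rot": [0,0,0]},
    {"xyz": [0,0,0.2],"rot": [0,0,0]},
    {"xyz": [0,0,0.3],"rot": [0,0,0]},
    {"xyz": [0,0,0.36],"rot": [0,0,0]},
    {"xyz": [0,0,0.41],"rot": [0,0,0]},
    {"xyz": [0,0,0.43],"rot": [0,0,0]},
    {"xyz": [0,0,0.43],"rot": [0,0,0]},
    {"xyz": [0,0,0.43],"rot": [0,0,0]},
  ],
)

```text
t: 22.75
ee_pos: [0.6091, -0.0949, 0.0049]
orientation: [0.0, 0.707, 0.708, 0.0]
contact_force: [-0.3, 0.6, -0.2]
grip_width: 0.321
grasp_force: 0.0
```

Call:
jog_arm(
  series=[
    {"xyz": [0,0,0],"rot": [0,0,0]},
    {"xyz": [0,0,0],"rot": [0,0,0]},
    {"xyz": [0,0,0],"rot": [0,0,0]},
    {"xyz": [0,0,0],"rot": [0,0,0]},
    {"xyz": [0,0,0],"rot": [0,0,0]},
    {"xyz": [0,0,0],"rot": [0,0,0]},
    {"xyz": [0,0,0],"rot": [0,0,0]},
    {"xyz": [0,0,0],"rot": [0,0,0]},
  ],
  grip=-1,
  force=25,
)

```text
t: 23.42
ee_pos: [0.6093, -0.0948, 0.0051]
orientation: [0.0, 0.707, 0.708, 0.0]
contact_force: [-0.2, 1.2, 1.9]
grip_width: 0.078
grasp_force: 25.0
```

```bash
python3 - <<'E'
from plan import *
p=get_state()["ee_pos"]
plan([((p[0],p[1],.10),ori(0)),((.479,.373,.11),ori(90.5))])
E
```

```text
-> [ 0.6093 -0.0948  0.1   ]
   [-0.0, 0.0, -1.0] [0.0, 0.0, 0.0]
   [-0.0, 0.0, -0.19] [0.001, 0.0, 0.001]
-> [0.479 0.373 0.11 ]
   [1.0, -0.28, -0.02] [-0.0, -0.0, -0.17]
   [1.0, -0.0, -0.02] [-0.0, -0.0, -0.17]
   [1.0, 0.27, -0.02] [-0.0, -0.0, -0.17]
   [1.0, 0.58, -0.02] [-0.0, -0.0, -0.19]
   [0.92, 1.0, -0.03] [-0.0, -0.0, -0.23]
   [0.18, 0.45, -0.01] [-0.0, -0.0, -0.075]
end [0.4787 0.3732 0.1099] [-0.    -0.004  1.    -0.   ]
```

Call:
jog_arm(
  series=[
    {"xyz": [0,0,-0.2],"rot": [0,0,0]},
    {"xyz": [0,0,-0.4],"rot": [0,0,0]},
    {"xyz": [0,0,-0.6],"rot": [0,0,0]},
    {"xyz": [0,0,-0.8],"rot": [0,0,0]},
    {"xyz": [0,0,-1],"rot": [0,0,0]},
    {"xyz": [0,0,-1],"rot": [0,0,0]},
    {"xyz": [0,0,-1],"rot": [0,0,0]},
    {"xyz": [0,0,-1],"rot": [0,0,0]},
  ],
)

```text
t: 24.08
ee_pos: [0.6084, -0.0946, 0.084]
orientation: [-0.0, 0.706, 0.708, -0.0]
contact_force: [-0.1, -0.3, 0.5]
grip_width: 0.079
grasp_force: 25.0
```

Call:
jog_arm(
  series=[
    {"xyz": [0.25,-0.07,-0.1],"rot": [0,0,-0.04]},
    {"xyz": [0.5,-0.14,-0.21],"rot": [0,0,-0.09]},
    {"xyz": [0.75,-0.21,-0.21],"rot": [0,0,-0.13]},
    {"xyz": [1,-0.28,-0.21],"rot": [0,0,-0.17]},
    {"xyz": [1,-0.28,-0.21],"rot": [0,0,-0.17]},
    {"xyz": [1,-0.28,-0.21],"rot": [0,0,-0.17]},
    {"xyz": [1,-0.28,-0.21],"rot": [0,0,-0.17]},
    {"xyz": [1,-0.28,-0.21],"rot": [0,0,-0.17]},
  ],
)

```text
t: 24.75
ee_pos: [0.5864, -0.0162, 0.1012]
orientation: [0.001, 0.607, 0.795, -0.0]
contact_force: [-0.2, -0.0, -0.7]
grip_width: 0.082
grasp_force: 25.0
```

Call:
jog_arm(
  series=[
    {"xyz": [0.25,0,0],"rot": [0,0,-0.04]},
    {"xyz": [0.5,0,0],"rot": [0,0,-0.09]},
    {"xyz": [0.75,0,-0.02],"rot": [0,0,-0.13]},
    {"xyz": [1,0,-0.02],"rot": [0,0,-0.17]},
    {"xyz": [1,0,-0.02],"rot": [0,0,-0.17]},
    {"xyz": [1,0,-0.02],"rot": [0,0,-0.17]},
    {"xyz": [1,0,-0.02],"rot": [0,0,-0.17]},
    {"xyz": [1,0,-0.02],"rot": [0,0,-0.17]},
  ],
)

```text
t: 25.42
ee_pos: [0.5656, 0.0606, 0.1032]
orientation: [0.001, 0.496, 0.868, -0.0]
contact_force: [0.7, -0.4, -0.2]
grip_width: 0.079
grasp_force: 25.0
```

Call:
jog_arm(
  series=[
    {"xyz": [0.25,0.07,0],"rot": [0,0,-0.04]},
    {"xyz": [0.5,0.14,0],"rot": [0,0,-0.09]},
    {"xyz": [0.75,0.21,-0.02],"rot": [0,0,-0.13]},
    {"xyz": [1,0.27,-0.02],"rot": [0,0,-0.17]},
    {"xyz": [1,0.27,-0.02],"rot": [0,0,-0.17]},
    {"xyz": [1,0.27,-0.02],"rot": [0,0,-0.17]},
    {"xyz": [1,0.27,-0.02],"rot": [0,0,-0.17]},
    {"xyz": [1,0.27,-0.02],"rot": [0,0,-0.17]},
  ],
)

```text
t: 26.08
ee_pos: [0.5434, 0.1405, 0.1048]
orientation: [0.001, 0.376, 0.927, -0.0]
contact_force: [-0.0, 0.4, 0.4]
grip_width: 0.081
grasp_force: 25.0
```

Call:
jog_arm(
  series=[
    {"xyz": [0.25,0.15,0],"rot": [0,0,-0.05]},
    {"xyz": [0.5,0.3,0],"rot": [0,0,-0.1]},
    {"xyz": [0.75,0.45,-0.02],"rot": [0,0,-0.14]},
    {"xyz": [1,0.58,-0.02],"rot": [0,0,-0.19]},
    {"xyz": [1,0.58,-0.02],"rot": [0,0,-0.19]},
    {"xyz": [1,0.58,-0.02],"rot": [0,0,-0.19]},
    {"xyz": [1,0.58,-0.02],"rot": [0,0,-0.19]},
    {"xyz": [1,0.58,-0.02],"rot": [0,0,-0.19]},
  ],
)

```text
t: 26.75
ee_pos: [0.5185, 0.2287, 0.1064]
orientation: [0.001, 0.235, 0.972, -0.001]
contact_force: [-0.3, -0.1, 0.3]
grip_width: 0.084
grasp_force: 25.0
```

Call:
jog_arm(
  series=[
    {"xyz": [0.22,0.25,0],"rot": [0,0,-0.05]},
    {"xyz": [0.45,0.5,0],"rot": [0,0,-0.1]},
    {"xyz": [0.7,0.75,-0.03],"rot": [0,0,-0.17]},
    {"xyz": [0.92,1,-0.03],"rot": [0,0,-0.23]},
    {"xyz": [0.92,1,-0.03],"rot": [0,0,-0.23]},
    {"xyz": [0.92,1,-0.03],"rot": [0,0,-0.23]},
    {"xyz": [0.92,1,-0.03],"rot": [0,0,-0.23]},
    {"xyz": [0.92,1,-0.03],"rot": [0,0,-0.23]},
  ],
)

```text
t: 27.42
ee_pos: [0.4893, 0.3331, 0.1086]
orientation: [0.001, 0.056, 0.998, -0.001]
contact_force: [-0.1, 0.7, 0.2]
grip_width: 0.082
grasp_force: 25.0
```

```bash
python3 - <<'E'
from plan import *
plan([((.479,.373,.11),ori(90.5)),((.479,.373,.04),ori(90.5))])
c=cam("top");s=cam("scene")
m=lambda im,x0,y0,x1,y1,w,h:cv2.resize(im[y0:y1,x0:x1],(w,h),interpolation=cv2.INTER_CUBIC)
cv2.imwrite("pics/p8.png",np.hstack([m(c["color"],130,180,230,290,400,440),m(s["color"],160,90,280,222,400,440)]))
E
```

```text
-> [0.479 0.373 0.11 ]
   [0.18, 0.48, -0.02] [-0.001, 0.001, -0.077]
-> [0.479 0.373 0.04 ]
   [0.0, 0.0, 0.88] [-0.0, -0.0, -0.0]
end [0.4793 0.3729 0.0397] [-0.    -0.004  1.    -0.   ]
```

View pics/p8.png

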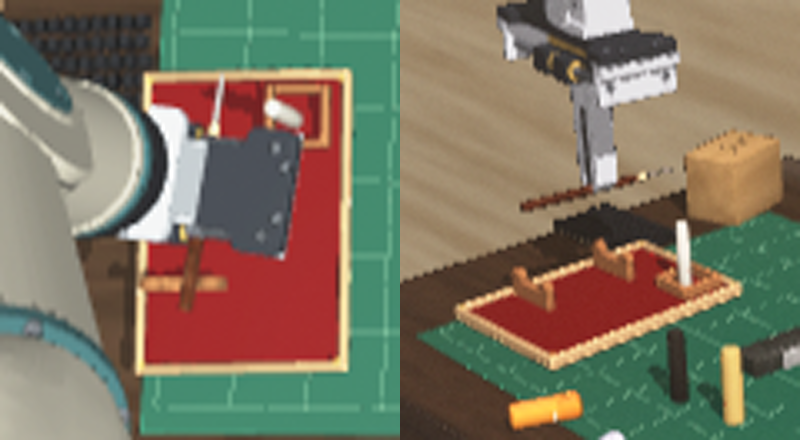

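Call:
jog_arm(
  series=[
    {"xyz": [0.09,0.24,-0.02],"rot": [0,0,-0.04]},
    {"xyz": [0.18,0.48,-0.02],"rot": [0,0,-0.077]},
    {"xyz": [0.18,0.48,-0.02],"rot": [0,0,-0.077]},
    {"xyz": [0.18,0.48,-0.02],"rot": [0,0,-0.077]},
    {"xyz": [0.18,0.48,-0.02],"rot": [0,0,-0.077]},
    {"xyz": [0.18,0.48,-0.02],"rot": [0,0,-0.077]},
    {"xyz": [0.18,0.48,-0.02],"rot": [0,0,-0.077]},
    {"xyz": [0.18,0.48,-0.02],"rot": [0,0,-0.077]},
  ],
)

```text
t: 28.18
ee_pos: [0.4783, 0.3748, 0.1103]
orientation: [0.0, -0.006, 1.0, -0.0]
contact_force: [-0.6, 0.0, -0.3]
grip_width: 0.077
grasp_force: 25.0
```

```bash
python3 - <<'E'
from plan import *
c=cam("top")
print(onz(c,[(176.7,218.7),(176.3,251)],.033).round(4))  # red bars
print(onz(c,[(350.2,230.8),(355,263)],.033).round(4))  # blue bars
plan([((.479,.373,.045),ori(90.5)),((.479,.373,.0295),ori(90.5))])
E
```

```text
[[0.5194 0.3682 0.033 ]
 [0.4353 0.365  0.033 ]]
[[ 0.4917 -0.0858  0.033 ]
 [ 0.4088 -0.0981  0.033 ]]
-> [0.479 0.373 0.045]
   [-0.01, -0.02, 0.82] [-0.0, 0.001, 0.002]
-> [0.479  0.373  0.0295]
   [0.0, -0.0, 0.19] [-0.0, -0.0, 0.0]
end [0.4792 0.3733 0.0296] [-0.    -0.004  1.    -0.   ]
```

```bash
python3 - <<'E'
from plan import *
im=cv2.imread("pics/top0.png");s=cv2.imread("pics/scene0.png")
a=cv2.resize(im[192:282,158:228],(420,540),interpolation=cv2.INTER_CUBIC)
b=cv2.resize(s[155:205,170:265],(380,200),interpolation=cv2.INTER_CUBIC); b2=cv2.resize(s[205:285,275:385],(380,276),interpolation=cv2.INTER_CUBIC)
cv2.imwrite("pics/p9.png",np.hstack([a,np.vstack([b,b2,np.zeros((64,380,3),np.uint8)])]))
E
```

```text
(no output)
```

View pics/p9.png

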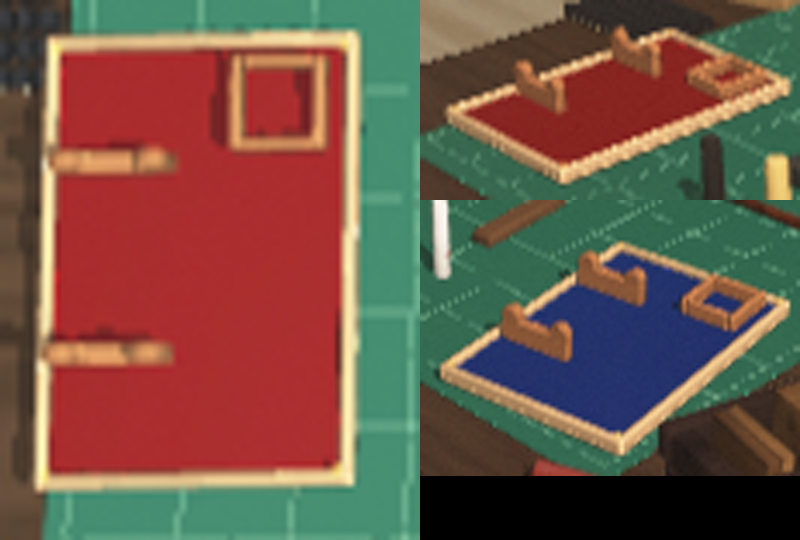

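```bash
python3 - <<'E'
from plan import *
c=cam("top")
P=np.array([(48,38),(358,33),(354,487),(37,487)])/6+[158,192]
W=onz(c,P,.014)[:,:2]*1000;print(W.round(1),W.mean(0).round(1))
d=(W[0]-W[3]+W[1]-W[2])/2;print(np.degrees(np.arctan2(d[1],d[0])),np.linalg.norm(d)); e=W[0]-W[1];print(np.degrees(np.arctan2(*e[::-1])))
E
```

```text
[[575.8 405.5]
 [579.2 267. ]
 [379.1 261.2]
 [377.8 399.7]] [478.  333.4]
1.666977071252021 199.08496515961846
91.40936848226781
```

Call:
jog_arm(
  series=[
    {"xyz": [0.01,-0.06,0.15],"rot": [0,0,-0.01]},
    {"xyz": [0.01,-0.06,0.3],"rot": [0,0,-0.01]},
    {"xyz": [0.01,-0.06,0.45],"rot": [0,0,-0.01]},
    {"xyz": [0.01,-0.06,0.6],"rot": [0,0,-0.01]},
    {"xyz": [0.01,-0.06,0.7],"rot": [0,0,-0.01]},
    {"xyz": [0.01,-0.06,0.8],"rot": [0,0,-0.01]},
    {"xyz": [0.01,-0.06,0.8],"rot": [0,0,-0.01]},
    {"xyz": [0.01,-0.06,0.8],"rot": [0,0,-0.01]},
  ],
)

```text
t: 28.95
ee_pos: [0.4772, 0.3706, 0.0458]
orientation: [0.0, -0.014, 1.0, -0.0]
contact_force: [0.3, 0.1, 0.0]
grip_width: 0.078
grasp_force: 25.0
```

Call:
jog_arm(
  series=[
    {"xyz": [0,0,0.04],"rot": [0,0,0]},
    {"xyz": [0,0,0.08],"rot": [0,0,0]},
    {"xyz": [0,0,0.11],"rot": [0,0,0]},
    {"xyz": [0,0,0.14],"rot": [0,0,0]},
    {"xyz": [0,0,0.17],"rot": [0,0,0]},
    {"xyz": [0,0,0.19],"rot": [0,0,0]},
    {"xyz": [0,0,0.2],"rot": [0,0,0]},
    {"xyz": [0,0,0.2],"rot": [0,0,0]},
  ],
)

```text
t: 29.62
ee_pos: [0.4773, 0.3706, 0.0302]
orientation: [0.0, -0.014, 1.0, -0.0]
contact_force: [-0.8, 0.6, -0.5]
grip_width: 0.08
grasp_force: 25.0
```

Call:
jog_arm(
  series=[
    {"xyz": [0,0,0.01],"rot": [0,0,0]},
    {"xyz": [0,0,0.01],"rot": [0,0,0]},
    {"xyz": [0,0,0.01],"rot": [0,0,0]},
    {"xyz": [0,0,0.01],"rot": [0,0,0]},
    {"xyz": [0,0,0.01],"rot": [0,0,0]},
    {"xyz": [0,0,0.01],"rot": [0,0,0]},
    {"xyz": [0,0,0.01],"rot": [0,0,0]},
    {"xyz": [0,0,0.01],"rot": [0,0,0]},
  ],
  grip=-0.4,
)

```text
t: 30.28
ee_pos: [0.4774, 0.3706, 0.0296]
orientation: [0.0, -0.014, 1.0, 0.0]
contact_force: [0.1, 0.2, 0.2]
grip_width: 0.298
grasp_force: 0.0
```

Call:
jog_arm(
  series=[
    {"xyz": [0,0,-0.05],"rot": [0,0,0]},
    {"xyz": [0,0,-0.15],"rot": [0,0,0]},
    {"xyz": [0,0,-0.3],"rot": [0,0,0]},
    {"xyz": [0,0,-0.6],"rot": [0,0,0]},
    {"xyz": [0,0,-1],"rot": [0,0,0]},
    {"xyz": [0,0,-1],"rot": [0,0,0]},
    {"xyz": [0,0,-1],"rot": [0,0,0]},
    {"xyz": [0,0,-1],"rot": [0,0,0]},
  ],
)

```text
t: 30.95
ee_pos: [0.4774, 0.3706, 0.1103]
orientation: [0.001, -0.014, 1.0, 0.0]
contact_force: [0.2, -0.9, 0.3]
grip_width: 0.304
grasp_force: 0.0
```

```bash
python3 - <<'E'
from plan import *
a=5.5-0  # slip long dir; fingers across: azimuth a-90 or a+90
plan([((.5267,.0414,.10),ori(95.5)),((.5267,.0414,.005),ori(95.5))])
E
```

```text
-> [0.5267 0.0414 0.1   ]
   [-0.12, -1.0, 0.03] [0.0, 0.0, -0.01]
   [-0.11, -1.0, 0.03] [0.0, 0.0, -0.01]
   [-0.09, -1.0, 0.03] [0.0, 0.0, -0.01]
   [-0.07, -1.0, 0.03] [0.0, 0.0, -0.01]
   [-0.01, -0.14, 0.01] [0.0, 0.001, -0.003]
-> [0.5267 0.0414 0.005 ]
   [0.0, -0.0, 1.0] [0.0, 0.0, -0.0]
   [0.0, -0.0, 0.19] [0.0, 0.0, -0.0]
end [0.527  0.0415 0.0047] [ 0.    -0.048  0.999  0.   ]
```

Call:
jog_arm(
  series=[
    {"xyz": [-0.06,-0.5,0.03],"rot": [0,0,-0.01]},
    {"xyz": [-0.12,-1,0.03],"rot": [0,0,-0.01]},
    {"xyz": [-0.12,-1,0.03],"rot": [0,0,-0.01]},
    {"xyz": [-0.12,-1,0.03],"rot": [0,0,-0.01]},
    {"xyz": [-0.12,-1,0.03],"rot": [0,0,-0.01]},
    {"xyz": [-0.12,-1,0.03],"rot": [0,0,-0.01]},
    {"xyz": [-0.12,-1,0.03],"rot": [0,0,-0.01]},
    {"xyz": [-0.12,-1,0.03],"rot": [0,0,-0.01]},
  ],
  grip=-0.15,
)

```text
t: 31.62
ee_pos: [0.4887, 0.2923, 0.107]
orientation: [0.0, -0.023, 1.0, 0.0]
contact_force: [0.4, 0.2, 0.1]
grip_width: 0.424
grasp_force: 0.0
```

Call:
jog_arm(
  series=[
    {"xyz": [-0.06,-0.5,0.03],"rot": [0,0,-0.01]},
    {"xyz": [-0.11,-1,0.03],"rot": [0,0,-0.01]},
    {"xyz": [-0.11,-1,0.03],"rot": [0,0,-0.01]},
    {"xyz": [-0.11,-1,0.03],"rot": [0,0,-0.01]},
    {"xyz": [-0.11,-1,0.03],"rot": [0,0,-0.01]},
    {"xyz": [-0.11,-1,0.03],"rot": [0,0,-0.01]},
    {"xyz": [-0.11,-1,0.03],"rot": [0,0,-0.01]},
    {"xyz": [-0.11,-1,0.03],"rot": [0,0,-0.01]},
  ],
)

```text
t: 32.28
ee_pos: [0.5011, 0.2129, 0.1048]
orientation: [0.0, -0.031, 1.0, 0.0]
contact_force: [-1.0, 0.5, -0.0]
grip_width: 0.423
grasp_force: 0.0
```

Call:
jog_arm(
  series=[
    {"xyz": [-0.05,-0.5,0.03],"rot": [0,0,-0.01]},
    {"xyz": [-0.09,-1,0.03],"rot": [0,0,-0.01]},
    {"xyz": [-0.09,-1,0.03],"rot": [0,0,-0.01]},
    {"xyz": [-0.09,-1,0.03],"rot": [0,0,-0.01]},
    {"xyz": [-0.09,-1,0.03],"rot": [0,0,-0.01]},
    {"xyz": [-0.09,-1,0.03],"rot": [0,0,-0.01]},
    {"xyz": [-0.09,-1,0.03],"rot": [0,0,-0.01]},
    {"xyz": [-0.09,-1,0.03],"rot": [0,0,-0.01]},
  ],
)

```text
t: 32.95
ee_pos: [0.5133, 0.1335, 0.1024]
orientation: [0.001, -0.039, 0.999, 0.0]
contact_force: [0.7, -0.9, -0.1]
grip_width: 0.424
grasp_force: 0.0
```

Call:
jog_arm(
  series=[
    {"xyz": [-0.04,-0.5,0.03],"rot": [0,0,-0.01]},
    {"xyz": [-0.07,-1,0.03],"rot": [0,0,-0.01]},
    {"xyz": [-0.07,-1,0.03],"rot": [0,0,-0.01]},
    {"xyz": [-0.07,-1,0.03],"rot": [0,0,-0.01]},
    {"xyz": [-0.07,-1,0.03],"rot": [0,0,-0.01]},
    {"xyz": [-0.07,-1,0.03],"rot": [0,0,-0.01]},
    {"xyz": [-0.07,-1,0.03],"rot": [0,0,-0.01]},
    {"xyz": [-0.07,-1,0.03],"rot": [0,0,-0.01]},
  ],
)

```text
t: 33.62
ee_pos: [0.5249, 0.0542, 0.1001]
orientation: [0.0, -0.047, 0.999, 0.0]
contact_force: [0.7, 0.2, -0.4]
grip_width: 0.428
grasp_force: 0.0
```

```bash
python3 - <<'E'
from plan import *
plan([((.5267,.0414,.03),ori(95.5)),((.5267,.0414,.005),ori(95.5))])
c=cam("top");s=cam("scene")
m=lambda im,x0,y0,x1,y1,w,h:cv2.resize(im[y0:y1,x0:x1],(w,h),interpolation=cv2.INTER_CUBIC)
cv2.imwrite("pics/p10.png",np.hstack([m(c["color"],158,190,228,285,390,529),m(s["color"],170,135,265,225,400,379+150)]))
E
```

```text
-> [0.5267 0.0414 0.03  ]
   [-0.01, -0.16, 0.88] [0.0, 0.001, -0.001]
-> [0.5267 0.0414 0.005 ]
   [0.0, -0.0, 0.31] [0.0, -0.0, -0.0]
end [0.527  0.0416 0.0049] [-0.    -0.048  0.999  0.   ]
```

View pics/p10.png

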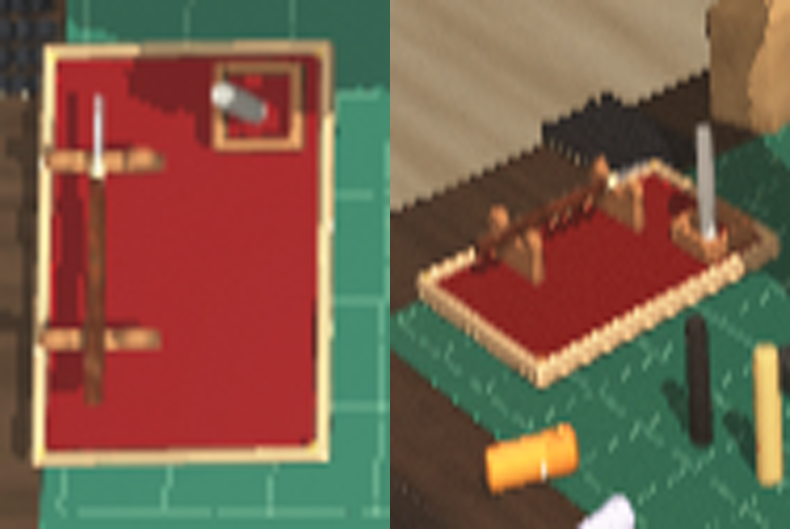

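The red graver lies in both notches, at top crop (98,160) and (95,338), and the white blank is upright. Next is the slip.

Call:
jog_arm(
  series=[
    {"xyz": [-0.02,-0.16,0.1],"rot": [0,0,0]},
    {"xyz": [-0.02,-0.16,0.3],"rot": [0,0,0]},
    {"xyz": [-0.02,-0.16,0.5],"rot": [0,0,0]},
    {"xyz": [-0.02,-0.16,0.7],"rot": [0,0,0]},
    {"xyz": [-0.02,-0.16,0.88],"rot": [0,0,0]},
    {"xyz": [-0.02,-0.16,0.88],"rot": [0,0,0]},
    {"xyz": [-0.02,-0.16,0.88],"rot": [0,0,0]},
    {"xyz": [-0.02,-0.16,0.88],"rot": [0,0,0]},
  ],
)

```text
t: 34.38
ee_pos: [0.5283, 0.0396, 0.0299]
orientation: [0.001, -0.045, 0.999, -0.0]
contact_force: [-0.2, -0.7, -0.3]
grip_width: 0.423
grasp_force: 0.0
```

Call:
jog_arm(
  series=[
    {"xyz": [0,0,0.08],"rot": [0,0,0]},
    {"xyz": [0,0,0.16],"rot": [0,0,0]},
    {"xyz": [0,0,0.23],"rot": [0,0,0]},
    {"xyz": [0,0,0.28],"rot": [0,0,0]},
    {"xyz": [0,0,0.31],"rot": [0,0,0]},
    {"xyz": [0,0,0.31],"rot": [0,0,0]},
    {"xyz": [0,0,0.31],"rot": [0,0,0]},
    {"xyz": [0,0,0.31],"rot": [0,0,0]},
  ],
)

```text
t: 35.05
ee_pos: [0.5281, 0.04, 0.0049]
orientation: [0.001, -0.046, 0.999, -0.0]
contact_force: [0.1, -0.9, 1.1]
grip_width: 0.424
grasp_force: 0.0
```

Call:
jog_arm(
  series=[
    {"xyz": [0,0,0],"rot": [0,0,0]},
    {"xyz": [0,0,0],"rot": [0,0,0]},
    {"xyz": [0,0,0],"rot": [0,0,0]},
    {"xyz": [0,0,0],"rot": [0,0,0]},
    {"xyz": [0,0,0],"rot": [0,0,0]},
    {"xyz": [0,0,0],"rot": [0,0,0]},
    {"xyz": [0,0,0],"rot": [0,0,0]},
    {"xyz": [0,0,0],"rot": [0,0,0]},
  ],
  grip=-1,
  force=25,
)

```text
t: 35.72
ee_pos: [0.528, 0.04, 0.0049]
orientation: [0.001, -0.046, 0.999, -0.0]
contact_force: [0.4, 0.9, 1.7]
grip_width: 0.177
grasp_force: 25.0
```

```bash
python3 - <<'E'
from plan import *
p=get_state()["ee_pos"]; print(p)
# bay middle with centre (.478,.3334), yaw 91.5 ; fingers azimuth 91.5
a=np.radians(91.5);X=np.array([np.cos(a),np.sin(a)]);Y=np.array([-X[1],X[0]])
t=np.array([.478,.3334])-.030*X+.022*Y; print(t)
plan([((p[0],p[1],.085),ori(95.5)),((t[0],t[1],.10),ori(91.5)),((t[0],t[1],.014),ori(91.5))])
E
```

```text
[0.52802586 0.04000815 0.00494921]
[0.45679285 0.30283439]
-> [0.528 0.04  0.085]
   [-0.0, -0.0, -1.0] [-0.0, 0.0, -0.0]
-> [0.4568 0.3028 0.1   ]
   [0.17, 1.0, -0.06] [-0.0, 0.0, 0.01]
   [0.19, 1.0, -0.06] [-0.0, 0.0, 0.01]
   [0.21, 1.0, -0.05] [-0.0, 0.0, 0.02]
   [0.09, 0.34, -0.02] [-0.0, 0.001, 0.001]
-> [0.4568 0.3028 0.014 ]
   [-0.01, -0.0, 1.0] [-0.0, -0.0, 0.0]
   [0.0, -0.0, 0.08] [-0.0, -0.0, 0.0]
end [0.4572 0.3029 0.0137] [-0.    -0.013  1.    -0.   ]
```

Call:
jog_arm(
  series=[
    {"xyz": [0,0,-0.2],"rot": [0,0,0]},
    {"xyz": [0,0,-0.4],"rot": [0,0,0]},
    {"xyz": [0,0,-0.6],"rot": [0,0,0]},
    {"xyz": [0,0,-0.8],"rot": [0,0,0]},
    {"xyz": [0,0,-1],"rot": [0,0,0]},
    {"xyz": [0,0,-1],"rot": [0,0,0]},
    {"xyz": [0,0,-1],"rot": [0,0,0]},
    {"xyz": [0,0,-1],"rot": [0,0,0]},
  ],
)

```text
t: 36.38
ee_pos: [0.5273, 0.0398, 0.0841]
orientation: [-0.0, -0.046, 0.999, -0.0]
contact_force: [0.2, -0.1, -0.8]
grip_width: 0.176
grasp_force: 25.0
```

Call:
jog_arm(
  series=[
    {"xyz": [0.04,0.25,-0.06],"rot": [0,0,0.01]},
    {"xyz": [0.08,0.5,-0.06],"rot": [0,0,0.01]},
    {"xyz": [0.12,0.75,-0.06],"rot": [0,0,0.01]},
    {"xyz": [0.17,1,-0.06],"rot": [0,0,0.01]},
    {"xyz": [0.17,1,-0.06],"rot": [0,0,0.01]},
    {"xyz": [0.17,1,-0.06],"rot": [0,0,0.01]},
    {"xyz": [0.17,1,-0.06],"rot": [0,0,0.01]},
    {"xyz": [0.17,1,-0.06],"rot": [0,0,0.01]},
  ],
)

```text
t: 37.05
ee_pos: [0.5071, 0.1168, 0.0891]
orientation: [0.0, -0.037, 0.999, -0.001]
contact_force: [-0.7, 0.9, -1.1]
grip_width: 0.179
grasp_force: 25.0
```

Call:
jog_arm(
  series=[
    {"xyz": [0.05,0.25,-0.06],"rot": [0,0,0.01]},
    {"xyz": [0.1,0.5,-0.06],"rot": [0,0,0.01]},
    {"xyz": [0.15,0.75,-0.06],"rot": [0,0,0.01]},
    {"xyz": [0.19,1,-0.06],"rot": [0,0,0.01]},
    {"xyz": [0.19,1,-0.06],"rot": [0,0,0.01]},
    {"xyz": [0.19,1,-0.06],"rot": [0,0,0.01]},
    {"xyz": [0.19,1,-0.06],"rot": [0,0,0.01]},
    {"xyz": [0.19,1,-0.06],"rot": [0,0,0.01]},
  ],
)

```text
t: 37.72
ee_pos: [0.4864, 0.1949, 0.0942]
orientation: [0.0, -0.028, 1.0, -0.001]
contact_force: [-0.3, 0.1, -0.6]
grip_width: 0.174
grasp_force: 25.0
```

Call:
jog_arm(
  series=[
    {"xyz": [0.05,0.25,-0.05],"rot": [0,0,0.01]},
    {"xyz": [0.1,0.5,-0.05],"rot": [0,0,0.02]},
    {"xyz": [0.15,0.75,-0.05],"rot": [0,0,0.02]},
    {"xyz": [0.21,1,-0.05],"rot": [0,0,0.02]},
    {"xyz": [0.21,1,-0.05],"rot": [0,0,0.02]},
    {"xyz": [0.21,1,-0.05],"rot": [0,0,0.02]},
    {"xyz": [0.21,1,-0.05],"rot": [0,0,0.02]},
    {"xyz": [0.21,1,-0.05],"rot": [0,0,0.02]},
  ],
)

```text
t: 38.38
ee_pos: [0.4651, 0.2737, 0.0983]
orientation: [0.0, -0.013, 1.0, -0.001]
contact_force: [-0.4, -1.1, 0.3]
grip_width: 0.177
grasp_force: 25.0
```

```bash
python3 - <<'E'
from plan import *
plan([((.4568,.3028,.03),ori(91.5)),((.4568,.3028,.0135),ori(91.5))])
E
```

```text
-> [0.4568 0.3028 0.03  ]
   [0.09, 0.37, 0.85] [-0.001, 0.001, -0.0]
-> [0.4568 0.3028 0.0135]
   [0.0, -0.0, 0.21] [0.0, -0.0, -0.0]
end [0.4572 0.303  0.0134] [-0.    -0.013  1.     0.   ]
```

Call:
jog_arm(
  series=[
    {"xyz": [0.04,0.18,0],"rot": [0,0,0]},
    {"xyz": [0.09,0.37,0.1],"rot": [0,0,0]},
    {"xyz": [0.09,0.37,0.3],"rot": [0,0,0]},
    {"xyz": [0.09,0.37,0.5],"rot": [0,0,0]},
    {"xyz": [0.09,0.37,0.7],"rot": [0,0,0]},
    {"xyz": [0.09,0.37,0.85],"rot": [0,0,0]},
    {"xyz": [0.09,0.37,0.85],"rot": [0,0,0]},
    {"xyz": [0.09,0.37,0.85],"rot": [0,0,0]},
  ],
)

```text
t: 39.05
ee_pos: [0.4565, 0.3038, 0.03]
orientation: [-0.0, -0.013, 1.0, -0.001]
contact_force: [-0.2, -0.3, 0.1]
grip_width: 0.18
grasp_force: 25.0
```

Call:
jog_arm(
  series=[
    {"xyz": [0,0,0.05],"rot": [0,0,0]},
    {"xyz": [0,0,0.1],"rot": [0,0,0]},
    {"xyz": [0,0,0.14],"rot": [0,0,0]},
    {"xyz": [0,0,0.18],"rot": [0,0,0]},
    {"xyz": [0,0,0.2],"rot": [0,0,0]},
    {"xyz": [0,0,0.21],"rot": [0,0,0]},
    {"xyz": [0,0,0.21],"rot": [0,0,0]},
    {"xyz": [0,0,0.21],"rot": [0,0,0]},
  ],
)

```text
t: 39.72
ee_pos: [0.4564, 0.3054, 0.0136]
orientation: [0.0, -0.014, 1.0, -0.0]
contact_force: [0.2, -0.0, 0.9]
grip_width: 0.178
grasp_force: 25.0
```

Call:
jog_arm(
  series=[
    {"xyz": [0,0,0],"rot": [0,0,0]},
    {"xyz": [0,0,0],"rot": [0,0,0]},
    {"xyz": [0,0,0],"rot": [0,0,0]},
    {"xyz": [0,0,0],"rot": [0,0,0]},
    {"xyz": [0,0,0],"rot": [0,0,0]},
    {"xyz": [0,0,0],"rot": [0,0,0]},
    {"xyz": [0,0,-0.05],"rot": [0,0,0]},
    {"xyz": [0,0,-0.15],"rot": [0,0,0]},
  ],
  grip=-0.35,
)

```text
t: 40.38
ee_pos: [0.4557, 0.3049, 0.0253]
orientation: [-0.0, -0.014, 1.0, -0.001]
contact_force: [-0.2, -0.2, -0.8]
grip_width: 0.328
grasp_force: 0.0
```

Call:
jog_arm(
  series=[
    {"xyz": [0,0,-0.2],"rot": [0,0,0]},
    {"xyz": [0,0,-0.5],"rot": [0,0,0]},
    {"xyz": [0,0,-1],"rot": [0,0,0]},
    {"xyz": [0,0,-1],"rot": [0,0,0]},
    {"xyz": [0,0,-1],"rot": [0,0,0]},
    {"xyz": [0,0,-1],"rot": [0,0,0]},
    {"xyz": [0,0,-1],"rot": [0,0,0]},
    {"xyz": [0,0,-1],"rot": [0,0,0]},
  ],
)

```text
t: 41.05
ee_pos: [0.4554, 0.3047, 0.1044]
orientation: [-0.001, -0.014, 1.0, -0.001]
contact_force: [-0.5, -0.2, 0.1]
grip_width: 0.328
grasp_force: 0.0
```

```bash
python3 - <<'E'
from plan import *
plan([((.433,.100,.12),ori(0)),((.433,.100,.022),ori(0))])
E
```

```text
-> [0.433 0.1   0.12 ]
   [0.14, -1.0, -0.07] [-0.0, 0.0, 0.4]
   [-0.54, -1.0, -0.09] [-0.0, 0.0, 0.45]
   [-0.4, -0.16, -0.03] [-0.001, 0.001, 0.168]
-> [0.433 0.1   0.022]
   [0.0, -0.0, 1.0] [0.0, -0.0, 0.0]
   [0.0, -0.0, 0.22] [0.0, -0.0, 0.0]
end [0.433  0.0998 0.0224] [-0.     0.707  0.707  0.   ]
```

Call:
jog_arm(
  series=[
    {"xyz": [0.07,-0.3,-0.07],"rot": [0,0,0.07]},
    {"xyz": [0.14,-0.6,-0.07],"rot": [0,0,0.14]},
    {"xyz": [0.14,-0.8,-0.07],"rot": [0,0,0.21]},
    {"xyz": [0.14,-1,-0.07],"rot": [0,0,0.28]},
    {"xyz": [0.14,-1,-0.07],"rot": [0,0,0.35]},
    {"xyz": [0.14,-1,-0.07],"rot": [0,0,0.4]},
    {"xyz": [0.14,-1,-0.07],"rot": [0,0,0.4]},
    {"xyz": [0.14,-1,-0.07],"rot": [0,0,0.4]},
  ],
  grip=-0.15,
)

```text
t: 41.72
ee_pos: [0.4468, 0.2249, 0.1104]
orientation: [-0.0, 0.294, 0.956, -0.001]
contact_force: [-0.3, 0.4, -0.4]
grip_width: 0.425
grasp_force: 0.0
```

Call:
jog_arm(
  series=[
    {"xyz": [-0.2,-0.3,-0.09],"rot": [0,0,0.07]},
    {"xyz": [-0.4,-0.6,-0.09],"rot": [0,0,0.14]},
    {"xyz": [-0.54,-0.8,-0.09],"rot": [0,0,0.21]},
    {"xyz": [-0.54,-1,-0.09],"rot": [0,0,0.28]},
    {"xyz": [-0.54,-1,-0.09],"rot": [0,0,0.35]},
    {"xyz": [-0.54,-1,-0.09],"rot": [0,0,0.42]},
    {"xyz": [-0.54,-1,-0.09],"rot": [0,0,0.45]},
    {"xyz": [-0.54,-1,-0.09],"rot": [0,0,0.45]},
  ],
)

```text
t: 42.38
ee_pos: [0.4376, 0.1347, 0.118]
orientation: [0.0, 0.607, 0.794, -0.0]
contact_force: [0.3, -0.3, -1.2]
grip_width: 0.423
grasp_force: 0.0
```

Call:
jog_arm(
  series=[
    {"xyz": [-0.2,-0.08,-0.03],"rot": [0,0,0.07]},
    {"xyz": [-0.4,-0.16,-0.03],"rot": [0,0,0.14]},
    {"xyz": [-0.4,-0.16,-0.03],"rot": [0,0,0.168]},
    {"xyz": [-0.4,-0.16,-0.03],"rot": [0,0,0.168]},
    {"xyz": [-0.4,-0.16,-0.03],"rot": [0,0,0.168]},
    {"xyz": [-0.4,-0.16,-0.03],"rot": [0,0,0.168]},
    {"xyz": [-0.4,-0.16,-0.03],"rot": [0,0,0.168]},
    {"xyz": [-0.4,-0.16,-0.03],"rot": [0,0,0.168]},
  ],
)

```text
t: 43.05
ee_pos: [0.4338, 0.1008, 0.1206]
orientation: [0.0, 0.706, 0.708, 0.0]
contact_force: [0.2, 0.3, -0.8]
grip_width: 0.424
grasp_force: 0.0
```

```bash
python3 - <<'E'
from plan import *
plan([((.433,.100,.05),ori(0)),((.433,.100,.022),ori(0))])
c=cam("top")
print("slip?",rect(c,mask(c,(9,90,60),(25,200,190),(190,222,218,278)),.015))
m=mask(c,(0,150,60),(8,255,255),(160,190,222,280))
cv2.imwrite("pics/p11.png",cv2.resize(c["color"][190:290,155:300],(725,500),interpolation=cv2.INTER_CUBIC))
E
```

```text
-> [0.433 0.1   0.05 ]
   [-0.01, -0.01, 0.88] [0.001, -0.0, 0.001]
-> [0.433 0.1   0.022]
   [-0.0, -0.0, 0.35] [-0.0, -0.0, 0.0]
end [0.433  0.1001 0.0222] [-0.     0.707  0.707 -0.   ]
slip? (array([456.3, 306.3]), array([15.9, 82. ]), 'long dir deg', 2.4, 203)
```

View pics/p11.png

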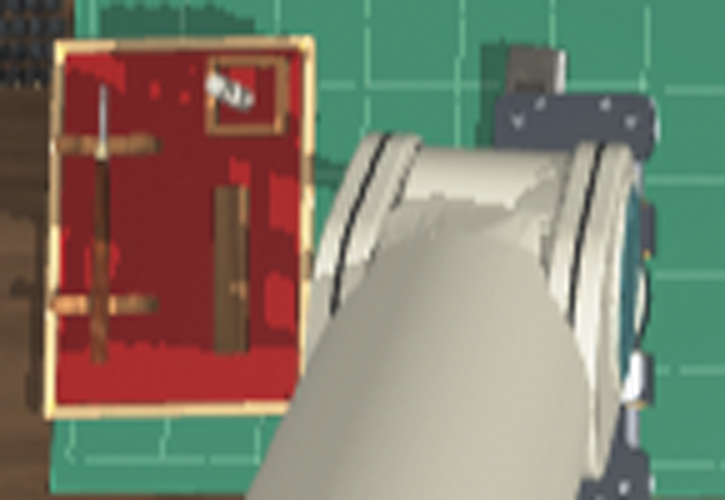

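The red tray is complete: the slip lies flat and lengthways at (231,268) in the crop. Next is the tan blank.

Call:
jog_arm(
  series=[
    {"xyz": [-0.01,-0.01,0.2],"rot": [0,0,0]},
    {"xyz": [-0.01,-0.01,0.4],"rot": [0,0,0]},
    {"xyz": [-0.01,-0.01,0.6],"rot": [0,0,0]},
    {"xyz": [-0.01,-0.01,0.75],"rot": [0,0,0]},
    {"xyz": [-0.01,-0.01,0.9],"rot": [0,0,0]},
    {"xyz": [-0.01,-0.01,1],"rot": [0,0,0]},
    {"xyz": [-0.01,-0.01,1],"rot": [0,0,0]},
    {"xyz": [-0.01,-0.01,1],"rot": [0,0,0]},
  ],
)

```text
t: 43.77
ee_pos: [0.4329, 0.0995, 0.0406]
orientation: [0.0, 0.707, 0.707, 0.0]
contact_force: [0.5, 0.5, -0.6]
grip_width: 0.424
grasp_force: 0.0
```

Call:
jog_arm(
  series=[
    {"xyz": [0,0,0.08],"rot": [0,0,0]},
    {"xyz": [0,0,0.16],"rot": [0,0,0]},
    {"xyz": [0,0,0.23],"rot": [0,0,0]},
    {"xyz": [0,0,0.23],"rot": [0,0,0]},
    {"xyz": [0,0,0.23],"rot": [0,0,0]},
    {"xyz": [0,0,0.23],"rot": [0,0,0]},
    {"xyz": [0,0,0.23],"rot": [0,0,0]},
    {"xyz": [0,0,0.23],"rot": [0,0,0]},
  ],
)

```text
t: 44.43
ee_pos: [0.4333, 0.0996, 0.0225]
orientation: [0.0, 0.707, 0.707, 0.001]
contact_force: [0.4, -0.3, -0.6]
grip_width: 0.423
grasp_force: 0.0
```

Call:
jog_arm(
  series=[
    {"xyz": [0,0,0],"rot": [0,0,0]},
    {"xyz": [0,0,0],"rot": [0,0,0]},
    {"xyz": [0,0,0],"rot": [0,0,0]},
    {"xyz": [0,0,0],"rot": [0,0,0]},
    {"xyz": [0,0,0],"rot": [0,0,0]},
    {"xyz": [0,0,0],"rot": [0,0,0]},
    {"xyz": [0,0,0],"rot": [0,0,0]},
    {"xyz": [0,0,0],"rot": [0,0,0]},
  ],
  grip=-1,
  force=15,
)

```text
t: 45.1
ee_pos: [0.4332, 0.0996, 0.0224]
orientation: [0.0, 0.707, 0.707, 0.0]
contact_force: [-0.8, 0.8, 0.8]
grip_width: 0.167
grasp_force: 15.0
```

Call:
jog_arm(
  series=[
    {"xyz": [0,0,-0.2],"rot": [0,0,0]},
    {"xyz": [0,0,-0.4],"rot": [0,0,0]},
    {"xyz": [0,0,-0.6],"rot": [0,0,0]},
    {"xyz": [0,0,-0.8],"rot": [0,0,0]},
    {"xyz": [0,0,-1],"rot": [0,0,0]},
    {"xyz": [0,0,-1],"rot": [0,0,0]},
    {"xyz": [0,0,-1],"rot": [0,0,0]},
    {"xyz": [0,0,-1],"rot": [0,0,0]},
  ],
)

```text
t: 45.77
ee_pos: [0.4325, 0.0997, 0.1019]
orientation: [0.0, 0.707, 0.707, 0.0]
contact_force: [-0.3, 0.4, 0.1]
grip_width: 0.169
grasp_force: 15.0
```

```bash
python3 - <<'E'
from plan import *
c=cam("top")
P=np.array([(575,230),(738,209),(776,443),(611,468)])/3.2+[155,140]  # blue rim corners read in crop1
W=onz(c,P,.014)[:,:2]*1000;print(W.round(1),W.mean(0).round(1))
d=(W[0]-W[3]+W[1]-W[2])/2;e=W[0]-W[1];a=np.degrees(np.arctan2(d[1],d[0]));print(a,np.degrees(np.arctan2(*e[::-1])))
print(onz(c,np.array((704,248))/3.2+[155,140],.022))
plan([((.5285,-.153,.12),ori(8)),((.5285,-.153,.032),ori(8))])
E
```

```text
[[ 543.1  -46. ]
 [ 561.9 -181.5]
 [ 370.1 -210.1]
 [ 348.7  -75.9]] [ 456.  -128.4]
8.605946090645123 97.87604612689543
[[ 0.52820596 -0.15195712  0.022     ]]
-> [ 0.5285 -0.153   0.12  ]
   [-1.0, 0.38, -0.07] [-0.0, 0.0, -0.03]
   [-1.0, 0.33, -0.07] [-0.0, 0.0, -0.03]
   [-1.0, 0.27, -0.07] [-0.0, 0.0, -0.02]
   [-0.21, 0.06, -0.02] [-0.0, 0.0, -0.009]
-> [ 0.5285 -0.153   0.032 ]
   [-0.0, -0.0, 1.0] [-0.0, 0.0, 0.0]
   [-0.0, -0.0, 0.1] [-0.0, 0.0, 0.0]
end [ 0.5288 -0.1528  0.032 ] [-0.     0.656  0.755 -0.   ]
```

Call:
jog_arm(
  series=[
    {"xyz": [-0.25,0.1,-0.03],"rot": [0,0,-0.01]},
    {"xyz": [-0.5,0.2,-0.07],"rot": [0,0,-0.02]},
    {"xyz": [-0.75,0.3,-0.07],"rot": [0,0,-0.03]},
    {"xyz": [-1,0.38,-0.07],"rot": [0,0,-0.03]},
    {"xyz": [-1,0.38,-0.07],"rot": [0,0,-0.03]},
    {"xyz": [-1,0.38,-0.07],"rot": [0,0,-0.03]},
    {"xyz": [-1,0.38,-0.07],"rot": [0,0,-0.03]},
    {"xyz": [-1,0.38,-0.07],"rot": [0,0,-0.03]},
  ],
)

```text
t: 46.48
ee_pos: [0.4626, 0.0208, 0.1074]
orientation: [-0.0, 0.69, 0.724, -0.0]
contact_force: [0.3, 0.1, 0.4]
grip_width: 0.168
grasp_force: 15.0
```

Call:
jog_arm(
  series=[
    {"xyz": [-0.25,0.08,-0.03],"rot": [0,0,-0.01]},
    {"xyz": [-0.5,0.16,-0.07],"rot": [0,0,-0.02]},
    {"xyz": [-0.75,0.24,-0.07],"rot": [0,0,-0.03]},
    {"xyz": [-1,0.33,-0.07],"rot": [0,0,-0.03]},
    {"xyz": [-1,0.33,-0.07],"rot": [0,0,-0.03]},
    {"xyz": [-1,0.33,-0.07],"rot": [0,0,-0.03]},
    {"xyz": [-1,0.33,-0.07],"rot": [0,0,-0.03]},
    {"xyz": [-1,0.33,-0.07],"rot": [0,0,-0.03]},
  ],
)

```text
t: 47.15
ee_pos: [0.4929, -0.0573, 0.1134]
orientation: [-0.0, 0.672, 0.74, 0.0]
contact_force: [0.3, 0.2, -0.5]
grip_width: 0.173
grasp_force: 15.0
```

Call:
jog_arm(
  series=[
    {"xyz": [-0.25,0.07,-0.03],"rot": [0,0,-0.01]},
    {"xyz": [-0.5,0.14,-0.07],"rot": [0,0,-0.02]},
    {"xyz": [-0.75,0.21,-0.07],"rot": [0,0,-0.02]},
    {"xyz": [-1,0.27,-0.07],"rot": [0,0,-0.02]},
    {"xyz": [-1,0.27,-0.07],"rot": [0,0,-0.02]},
    {"xyz": [-1,0.27,-0.07],"rot": [0,0,-0.02]},
    {"xyz": [-1,0.27,-0.07],"rot": [0,0,-0.02]},
    {"xyz": [-1,0.27,-0.07],"rot": [0,0,-0.02]},
  ],
)

```text
t: 47.82
ee_pos: [0.5221, -0.1346, 0.119]
orientation: [-0.0, 0.66, 0.751, 0.0]
contact_force: [0.2, 0.1, 0.1]
grip_width: 0.172
grasp_force: 15.0
```

```bash
python3 - <<'E'
from plan import *
plan([((.528,-.153,.118),ori(8)),((.528,-.153,.05),ori(8)),((.528,-.153,.0305),ori(8))])
E
```

```text
-> [ 0.528 -0.153  0.118]
   [-0.24, 0.04, 0.01] [0.0, -0.001, -0.007]
-> [ 0.528 -0.153  0.05 ]
   [0.0, 0.0, 0.85] [0.0, 0.0, -0.0]
-> [ 0.528  -0.153   0.0305]
   [0.0, 0.0, 0.25] [0.0, 0.0, -0.0]
end [ 0.5277 -0.1533  0.0302] [ 0.     0.656  0.755 -0.   ]
```

Call:
jog_arm(
  series=[
    {"xyz": [-0.12,0.02,0.01],"rot": [0,0,-0.01]},
    {"xyz": [-0.24,0.04,0.01],"rot": [0,0,-0.01]},
    {"xyz": [-0.24,0.04,0.01],"rot": [0,0,-0.01]},
    {"xyz": [-0.24,0.04,0.2],"rot": [0,0,-0.01]},
    {"xyz": [-0.24,0.04,0.4],"rot": [0,0,-0.01]},
    {"xyz": [-0.24,0.04,0.6],"rot": [0,0,-0.01]},
    {"xyz": [-0.24,0.04,0.7],"rot": [0,0,-0.01]},
    {"xyz": [-0.24,0.04,0.7],"rot": [0,0,-0.01]},
  ],
)

```text
t: 48.48
ee_pos: [0.5268, -0.1545, 0.0616]
orientation: [-0.001, 0.655, 0.755, -0.0]
contact_force: [-0.2, -0.2, 0.2]
grip_width: 0.167
grasp_force: 15.0
```

Call:
jog_arm(
  series=[
    {"xyz": [0,0,0.08],"rot": [0,0,0]},
    {"xyz": [0,0,0.16],"rot": [0,0,0]},
    {"xyz": [0,0,0.24],"rot": [0,0,0]},
    {"xyz": [0,0,0.32],"rot": [0,0,0]},
    {"xyz": [0,0,0.37],"rot": [0,0,0]},
    {"xyz": [0,0,0.4],"rot": [0,0,0]},
    {"xyz": [0,0,0.4],"rot": [0,0,0]},
    {"xyz": [0,0,0.4],"rot": [0,0,0]},
  ],
)

```text
t: 49.15
ee_pos: [0.5282, -0.1554, 0.0312]
orientation: [0.0, 0.655, 0.755, 0.0]
contact_force: [0.5, -0.0, -0.1]
grip_width: 0.169
grasp_force: 15.0
```

Call:
jog_arm(
  series=[
    {"xyz": [0,0,0.01],"rot": [0,0,0]},
    {"xyz": [0,0,0.01],"rot": [0,0,0]},
    {"xyz": [0,0,0.01],"rot": [0,0,0]},
    {"xyz": [0,0,0.01],"rot": [0,0,0]},
    {"xyz": [0,0,0.01],"rot": [0,0,0]},
    {"xyz": [0,0,0.01],"rot": [0,0,0]},
    {"xyz": [0,0,0.01],"rot": [0,0,0]},
    {"xyz": [0,0,0.01],"rot": [0,0,0]},
  ],
)

```text
t: 49.82
ee_pos: [0.5282, -0.1553, 0.0304]
orientation: [0.0, 0.655, 0.755, 0.0]
contact_force: [-0.9, 0.1, -0.2]
grip_width: 0.17
grasp_force: 15.0
```

Call:
jog_arm(
  series=[
    {"xyz": [0,0,0],"rot": [0,0,0]},
    {"xyz": [0,0,0],"rot": [0,0,0]},
    {"xyz": [0,0,0],"rot": [0,0,0]},
    {"xyz": [0,0,0],"rot": [0,0,0]},
    {"xyz": [0,0,0],"rot": [0,0,0]},
    {"xyz": [0,0,-0.05],"rot": [0,0,0]},
    {"xyz": [0,0,-0.1],"rot": [0,0,0]},
    {"xyz": [0,0,-0.2],"rot": [0,0,0]},
  ],
  grip=-0.25,
)

```text
t: 50.48
ee_pos: [0.5278, -0.1552, 0.0465]
orientation: [-0.0, 0.655, 0.755, 0.0]
contact_force: [-0.1, -0.1, -0.8]
grip_width: 0.375
grasp_force: 0.0
```

Call:
jog_arm(
  series=[
    {"xyz": [0,0,-0.3],"rot": [0,0,0]},
    {"xyz": [0,0,-0.6],"rot": [0,0,0]},
    {"xyz": [0,0,-0.9],"rot": [0,0,0]},
    {"xyz": [0,0,-1],"rot": [0,0,0]},
    {"xyz": [0,0,-1],"rot": [0,0,0]},
    {"xyz": [0,0,-1],"rot": [0,0,0]},
    {"xyz": [0,0,-1],"rot": [0,0,0]},
    {"xyz": [0,0,-1],"rot": [0,0,0]},
  ],
)

```text
t: 51.15
ee_pos: [0.5272, -0.155, 0.1251]
orientation: [-0.001, 0.655, 0.755, -0.0]
contact_force: [0.7, 0.0, 0.1]
grip_width: 0.375
grasp_force: 0.0
```

```bash
python3 - <<'E'
from plan import *
c=cam("top");s=cam("scene")
m=lambda im,x0,y0,x1,y1,w,h:cv2.resize(im[y0:y1,x0:x1],(w,h),interpolation=cv2.INTER_CUBIC)
cv2.imwrite("pics/p12.png",np.hstack([m(c["color"],325,195,405,295,400,500),m(s["color"],275,170,395,285,400,500)]))
plan([((.53,.137,.12),ori(0)),((.669,.137,.10),ori(0)),((.669,.137,.006),ori(0))])
E
```

```text
-> [0.53  0.137 0.12 ]
   [1.0, 0.15, 0.02] [-0.0, -0.0, 0.02]
   [1.0, 0.12, 0.02] [-0.0, -0.0, 0.03]
   [1.0, 0.07, 0.02] [-0.0, -0.0, 0.02]
   [0.63, 0.03, 0.01] [-0.001, -0.0, 0.02]
-> [0.669 0.137 0.1  ]
   [0.0, 1.0, 0.14] [0.0, -0.0, -0.0]
   [0.0, 0.74, 0.11] [0.0, -0.0, -0.0]
-> [0.669 0.137 0.006]
   [0.0, -0.0, 1.0] [0.0, -0.0, -0.0]
   [0.0, -0.0, 0.17] [0.0, -0.0, -0.0]
end [0.6694 0.137  0.0063] [-0.     0.707  0.707  0.   ]
```

View pics/p12.png

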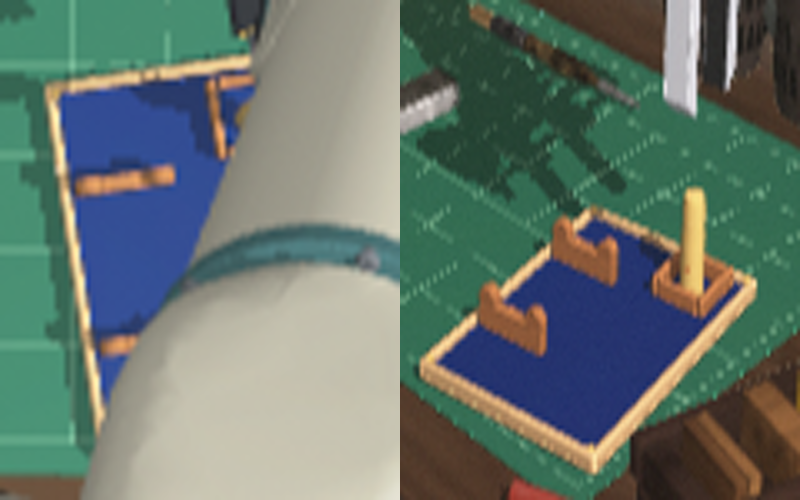

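The tan blank is standing in the blue pocket, at scene crop (692,245). Next is the cord graver.

Call:
jog_arm(
  series=[
    {"xyz": [0.5,0.08,0],"rot": [0,0,0.02]},
    {"xyz": [1,0.15,0.02],"rot": [0,0,0.02]},
    {"xyz": [1,0.15,0.02],"rot": [0,0,0.02]},
    {"xyz": [1,0.15,0.02],"rot": [0,0,0.02]},
    {"xyz": [1,0.15,0.02],"rot": [0,0,0.02]},
    {"xyz": [1,0.15,0.02],"rot": [0,0,0.02]},
    {"xyz": [1,0.15,0.02],"rot": [0,0,0.02]},
    {"xyz": [1,0.15,0.02],"rot": [0,0,0.02]},
  ],
)

```text
t: 51.92
ee_pos: [0.5287, -0.076, 0.1248]
orientation: [0.001, 0.668, 0.744, 0.0]
contact_force: [0.1, -0.2, -0.1]
grip_width: 0.379
grasp_force: 0.0
```

Call:
jog_arm(
  series=[
    {"xyz": [0.5,0.06,0],"rot": [0,0,0.03]},
    {"xyz": [1,0.12,0.02],"rot": [0,0,0.03]},
    {"xyz": [1,0.12,0.02],"rot": [0,0,0.03]},
    {"xyz": [1,0.12,0.02],"rot": [0,0,0.03]},
    {"xyz": [1,0.12,0.02],"rot": [0,0,0.03]},
    {"xyz": [1,0.12,0.02],"rot": [0,0,0.03]},
    {"xyz": [1,0.12,0.02],"rot": [0,0,0.03]},
    {"xyz": [1,0.12,0.02],"rot": [0,0,0.03]},
  ],
)

```text
t: 52.58
ee_pos: [0.5295, 0.0046, 0.1233]
orientation: [0.001, 0.685, 0.728, 0.0]
contact_force: [-0.3, 0.3, 0.3]
grip_width: 0.375
grasp_force: 0.0
```

Call:
jog_arm(
  series=[
    {"xyz": [0.5,0.04,0],"rot": [0,0,0.02]},
    {"xyz": [1,0.07,0.02],"rot": [0,0,0.02]},
    {"xyz": [1,0.07,0.02],"rot": [0,0,0.02]},
    {"xyz": [1,0.07,0.02],"rot": [0,0,0.02]},
    {"xyz": [1,0.07,0.02],"rot": [0,0,0.02]},
    {"xyz": [1,0.07,0.02],"rot": [0,0,0.02]},
    {"xyz": [1,0.07,0.02],"rot": [0,0,0.02]},
    {"xyz": [1,0.07,0.02],"rot": [0,0,0.02]},
  ],
)

```text
t: 53.25
ee_pos: [0.5302, 0.0848, 0.1218]
orientation: [0.001, 0.697, 0.717, 0.0]
contact_force: [0.5, 0.5, 1.0]
grip_width: 0.376
grasp_force: 0.0
```

Call:
jog_arm(
  series=[
    {"xyz": [0.4,0.02,0],"rot": [0,0,0.02]},
    {"xyz": [0.68,0.03,0.01],"rot": [0,0,0.02]},
    {"xyz": [0.68,0.03,0.01],"rot": [0,0,0.02]},
    {"xyz": [0.68,0.03,0.01],"rot": [0,0,0.02]},
    {"xyz": [0.68,0.03,0.01],"rot": [0,0,0.02]},
    {"xyz": [0.68,0.03,0.01],"rot": [0,0,0.02]},
    {"xyz": [0.68,0.03,0.01],"rot": [0,0,0.02]},
    {"xyz": [0.68,0.03,0.01],"rot": [0,0,0.02]},
  ],
)

```text
t: 53.92
ee_pos: [0.5309, 0.1396, 0.1209]
orientation: [0.0, 0.708, 0.707, 0.0]
contact_force: [-1.0, 0.1, -0.7]
grip_width: 0.376
grasp_force: 0.0
```

Call:
jog_arm(
  series=[
    {"xyz": [0,0.3,0.05],"rot": [0,0,0]},
    {"xyz": [0,0.6,0.1],"rot": [0,0,0]},
    {"xyz": [0,1,0.14],"rot": [0,0,0]},
    {"xyz": [0,1,0.14],"rot": [0,0,0]},
    {"xyz": [0,1,0.14],"rot": [0,0,0]},
    {"xyz": [0,1,0.14],"rot": [0,0,0]},
    {"xyz": [0,1,0.14],"rot": [0,0,0]},
    {"xyz": [0,1,0.14],"rot": [0,0,0]},
  ],
)

```text
t: 54.58
ee_pos: [0.6097, 0.1409, 0.1099]
orientation: [-0.0, 0.707, 0.707, 0.0]
contact_force: [0.4, -0.7, 0.8]
grip_width: 0.372
grasp_force: 0.0
```

```bash
python3 - <<'E'
from plan import *
plan([((.669,.139,.10),ori(0)),((.669,.139,.025),ori(0)),((.669,.139,.005),ori(0))])
E
```

```text
-> [0.669 0.139 0.1  ]
   [-0.02, 0.74, 0.12] [0.0, -0.0, 0.0]
-> [0.669 0.139 0.025]
   [-0.0, 0.0, 0.94] [0.0, -0.0, 0.0]
-> [0.669 0.139 0.005]
   [-0.0, 0.0, 0.25] [0.0, -0.0, 0.0]
end [0.6689 0.1393 0.0051] [-0.     0.707  0.707  0.   ]
```

Call:
jog_arm(
  series=[
    {"xyz": [-0.02,0.37,0.06],"rot": [0,0,0]},
    {"xyz": [-0.02,0.74,0.12],"rot": [0,0,0]},
    {"xyz": [-0.02,0.74,0.12],"rot": [0,0,0]},
    {"xyz": [-0.02,0.74,0.3],"rot": [0,0,0]},
    {"xyz": [-0.02,0.74,0.5],"rot": [0,0,0]},
    {"xyz": [-0.02,0.74,0.7],"rot": [0,0,0]},
    {"xyz": [-0.02,0.74,0.7],"rot": [0,0,0]},
    {"xyz": [-0.02,0.74,0.7],"rot": [0,0,0]},
  ],
)

```text
t: 55.25
ee_pos: [0.6686, 0.1393, 0.0534]
orientation: [-0.0, 0.707, 0.707, -0.001]
contact_force: [-0.0, 0.1, -0.6]
grip_width: 0.375
grasp_force: 0.0
```

```bash
python3 - <<'E'
from plan import *
plan([((.669,.139,.025),ori(0)),((.669,.139,.005),ori(0))])
E
```

```text
-> [0.669 0.139 0.025]
   [-0.0, 0.0, 0.35] [-0.001, 0.0, 0.0]
-> [0.669 0.139 0.005]
   [-0.0, 0.0, 0.25] [0.0, 0.0, 0.0]
end [0.6686 0.1393 0.0054] [0.    0.707 0.707 0.   ]
```

Call:
jog_arm(
  series=[
    {"xyz": [0,0,0.1],"rot": [0,0,0]},
    {"xyz": [0,0,0.2],"rot": [0,0,0]},
    {"xyz": [0,0,0.3],"rot": [0,0,0]},
    {"xyz": [0,0,0.4],"rot": [0,0,0]},
    {"xyz": [0,0,0.5],"rot": [0,0,0]},
    {"xyz": [0,0,0.57],"rot": [0,0,0]},
    {"xyz": [0,0,0.6],"rot": [0,0,0]},
    {"xyz": [0,0,0.6],"rot": [0,0,0]},
  ],
)

```text
t: 55.92
ee_pos: [0.6695, 0.139, 0.0048]
orientation: [-0.0, 0.707, 0.707, -0.0]
contact_force: [0.7, 0.1, -0.2]
grip_width: 0.379
grasp_force: 0.0
```

Call:
jog_arm(
  series=[
    {"xyz": [0,0,0],"rot": [0,0,0]},
    {"xyz": [0,0,0],"rot": [0,0,0]},
    {"xyz": [0,0,0],"rot": [0,0,0]},
    {"xyz": [0,0,0],"rot": [0,0,0]},
    {"xyz": [0,0,0],"rot": [0,0,0]},
    {"xyz": [0,0,0],"rot": [0,0,0]},
    {"xyz": [0,0,0],"rot": [0,0,0]},
    {"xyz": [0,0,0],"rot": [0,0,0]},
  ],
  grip=-1,
  force=30,
)

```text
t: 56.58
ee_pos: [0.6704, 0.1392, 0.0062]
orientation: [0.0, 0.707, 0.707, 0.001]
contact_force: [-0.5, 0.3, 4.1]
grip_width: 0.127
grasp_force: 30.0
```

Call:
jog_arm(
  series=[
    {"xyz": [0,0,-0.2],"rot": [0,0,0]},
    {"xyz": [0,0,-0.4],"rot": [0,0,0]},
    {"xyz": [0,0,-0.6],"rot": [0,0,0]},
    {"xyz": [0,0,-0.8],"rot": [0,0,0]},
    {"xyz": [0,0,-1],"rot": [0,0,0]},
    {"xyz": [0,0,-1],"rot": [0,0,0]},
    {"xyz": [0,0,-1],"rot": [0,0,0]},
    {"xyz": [0,0,-1],"rot": [0,0,0]},
  ],
)

```text
t: 57.25
ee_pos: [0.6691, 0.1392, 0.0846]
orientation: [-0.0, 0.707, 0.707, -0.0]
contact_force: [-0.0, 0.5, -1.6]
grip_width: 0.127
grasp_force: 30.0
```

```bash
python3 - <<'E'
from plan import *
plan([((.56,.12,.11),ori(30)),((.438,-.0943,.115),ori(98.2))])
E
```

```text
-> [0.56 0.12 0.11]
   [-0.18, -1.0, -0.23] [-0.0, -0.0, -0.24]
   [0.08, -0.36, -0.09] [-0.001, -0.0, -0.093]
-> [ 0.438  -0.0943  0.115 ]
   [-0.59, -1.0, -0.02] [0.0, 0.0, -0.28]
   [-0.09, -1.0, -0.02] [0.0, 0.0, -0.25]
   [0.28, -0.88, -0.02] [0.0, 0.0, -0.228]
end [ 0.4376 -0.0945  0.1149] [ 0.    -0.071  0.997  0.   ]
```

Call:
jog_arm(
  series=[
    {"xyz": [-0.04,-0.25,-0.1],"rot": [0,0,-0.06]},
    {"xyz": [-0.09,-0.5,-0.23],"rot": [0,0,-0.12]},
    {"xyz": [-0.13,-0.75,-0.23],"rot": [0,0,-0.18]},
    {"xyz": [-0.18,-1,-0.23],"rot": [0,0,-0.24]},
    {"xyz": [-0.18,-1,-0.23],"rot": [0,0,-0.24]},
    {"xyz": [-0.18,-1,-0.23],"rot": [0,0,-0.24]},
    {"xyz": [-0.18,-1,-0.23],"rot": [0,0,-0.24]},
    {"xyz": [-0.18,-1,-0.23],"rot": [0,0,-0.24]},
  ],
)

```text
t: 57.92
ee_pos: [0.5908, 0.1249, 0.1035]
orientation: [0.001, 0.562, 0.827, 0.0]
contact_force: [0.5, 0.4, 0.2]
grip_width: 0.127
grasp_force: 30.0
```

Call:
jog_arm(
  series=[
    {"xyz": [0.04,-0.18,-0.09],"rot": [0,0,-0.05]},
    {"xyz": [0.08,-0.36,-0.09],"rot": [0,0,-0.09]},
    {"xyz": [0.08,-0.36,-0.09],"rot": [0,0,-0.09]},
    {"xyz": [0.08,-0.36,-0.09],"rot": [0,0,-0.09]},
    {"xyz": [0.08,-0.36,-0.09],"rot": [0,0,-0.09]},
    {"xyz": [0.08,-0.36,-0.09],"rot": [0,0,-0.09]},
    {"xyz": [0.08,-0.36,-0.09],"rot": [0,0,-0.09]},
    {"xyz": [0.08,-0.36,-0.09],"rot": [0,0,-0.09]},
  ],
)

```text
t: 58.58
ee_pos: [0.5614, 0.1202, 0.1111]
orientation: [0.001, 0.502, 0.865, 0.0]
contact_force: [0.4, 0.1, -0.2]
grip_width: 0.129
grasp_force: 30.0
```

Call:
jog_arm(
  series=[
    {"xyz": [-0.15,-0.25,-0.02],"rot": [0,0,-0.07]},
    {"xyz": [-0.3,-0.5,-0.02],"rot": [0,0,-0.14]},
    {"xyz": [-0.45,-0.75,-0.02],"rot": [0,0,-0.21]},
    {"xyz": [-0.59,-1,-0.02],"rot": [0,0,-0.28]},
    {"xyz": [-0.59,-1,-0.02],"rot": [0,0,-0.28]},
    {"xyz": [-0.59,-1,-0.02],"rot": [0,0,-0.28]},
    {"xyz": [-0.59,-1,-0.02],"rot": [0,0,-0.28]},
    {"xyz": [-0.59,-1,-0.02],"rot": [0,0,-0.28]},
  ],
)

```text
t: 59.25
ee_pos: [0.5156, 0.0407, 0.1129]
orientation: [0.001, 0.301, 0.954, 0.001]
contact_force: [0.0, 0.7, -0.9]
grip_width: 0.126
grasp_force: 30.0
```

Call:
jog_arm(
  series=[
    {"xyz": [-0.02,-0.25,-0.02],"rot": [0,0,-0.06]},
    {"xyz": [-0.04,-0.5,-0.02],"rot": [0,0,-0.12]},
    {"xyz": [-0.07,-0.75,-0.02],"rot": [0,0,-0.19]},
    {"xyz": [-0.09,-1,-0.02],"rot": [0,0,-0.25]},
    {"xyz": [-0.09,-1,-0.02],"rot": [0,0,-0.25]},
    {"xyz": [-0.09,-1,-0.02],"rot": [0,0,-0.25]},
    {"xyz": [-0.09,-1,-0.02],"rot": [0,0,-0.25]},
    {"xyz": [-0.09,-1,-0.02],"rot": [0,0,-0.25]},
  ],
)

```text
t: 59.92
ee_pos: [0.4757, -0.0285, 0.1144]
orientation: [0.001, 0.109, 0.994, 0.0]
contact_force: [0.0, -0.2, -0.7]
grip_width: 0.128
grasp_force: 30.0
```

```bash
python3 - <<'E'
from plan import *
plan([((.438,-.0943,.115),ori(98.2)),((.438,-.0943,.045),ori(98.2)),((.438,-.0943,.030),ori(98.2))])
E
```

```text
-> [ 0.438  -0.0943  0.115 ]
   [0.28, -0.9, -0.01] [0.0, 0.001, -0.23]
-> [ 0.438  -0.0943  0.045 ]
   [0.0, -0.0, 0.88] [0.0, 0.0, -0.0]
-> [ 0.438  -0.0943  0.03  ]
   [0.0, -0.0, 0.18] [0.0, 0.0, -0.0]
end [ 0.4382 -0.0939  0.0303] [ 0.    -0.071  0.997  0.   ]
```

Call:
jog_arm(
  series=[
    {"xyz": [0.07,-0.22,-0.01],"rot": [0,0,-0.06]},
    {"xyz": [0.14,-0.45,-0.01],"rot": [0,0,-0.12]},
    {"xyz": [0.21,-0.67,-0.01],"rot": [0,0,-0.18]},
    {"xyz": [0.28,-0.9,-0.01],"rot": [0,0,-0.23]},
    {"xyz": [0.28,-0.9,-0.01],"rot": [0,0,-0.23]},
    {"xyz": [0.28,-0.9,-0.01],"rot": [0,0,-0.23]},
    {"xyz": [0.28,-0.9,-0.01],"rot": [0,0,-0.23]},
    {"xyz": [0.28,-0.9,-0.01],"rot": [0,0,-0.23]},
  ],
)

```text
t: 60.58
ee_pos: [0.4382, -0.094, 0.1152]
orientation: [0.001, -0.071, 0.997, 0.0]
contact_force: [0.4, 0.9, -0.7]
grip_width: 0.13
grasp_force: 30.0
```

```bash
python3 - <<'E'
from plan import *
plan([((.438,-.0943,.055),ori(98.2))])
c=cam("top");s=cam("scene")
m=lambda im,x0,y0,x1,y1,w,h:cv2.resize(im[y0:y1,x0:x1],(w,h),interpolation=cv2.INTER_CUBIC)
cv2.imwrite("pics/p13.png",np.hstack([m(c["color"],325,175,405,295,360,540),m(s["color"],255,140,395,285,440,540)]))
E
```

```text
-> [ 0.438  -0.0943  0.055 ]
   [0.0, -0.0, 0.75] [0.0, 0.001, -0.0]
end [ 0.4383 -0.094   0.0552] [ 0.    -0.071  0.997  0.   ]
```

View pics/p13.png

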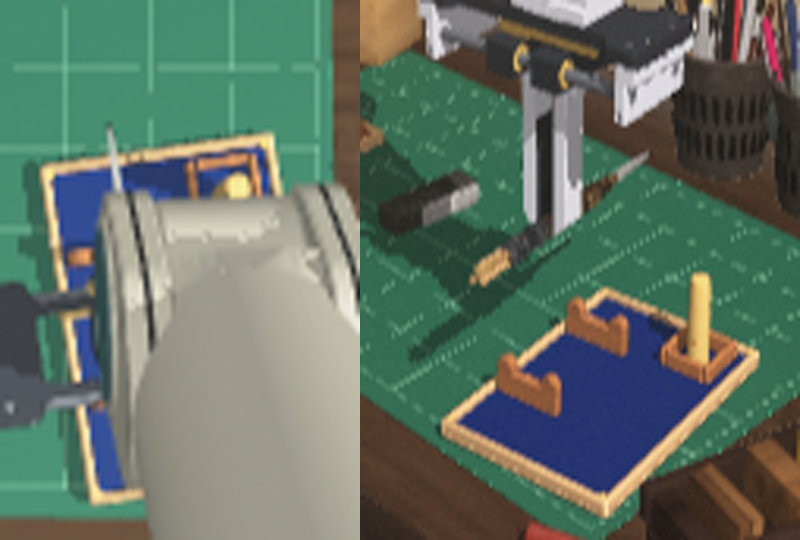

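The graver is level in the grip, with its blade towards tray -y, and the tan blank is upright. Lowering it now.

Call:
jog_arm(
  series=[
    {"xyz": [0,0,0.15],"rot": [0,0,0]},
    {"xyz": [0,0,0.3],"rot": [0,0,0]},
    {"xyz": [0,0,0.45],"rot": [0,0,0]},
    {"xyz": [0,0,0.6],"rot": [0,0,0]},
    {"xyz": [0,0,0.75],"rot": [0,0,0]},
    {"xyz": [0,0,0.75],"rot": [0,0,0]},
    {"xyz": [0,0,0.75],"rot": [0,0,0]},
    {"xyz": [0,0,0.75],"rot": [0,0,0]},
  ],
)

```text
t: 61.35
ee_pos: [0.4376, -0.0951, 0.0555]
orientation: [0.001, -0.071, 0.997, -0.0]
contact_force: [0.2, 0.2, -1.0]
grip_width: 0.126
grasp_force: 30.0
```

Call:
jog_arm(
  series=[
    {"xyz": [0,0,0.05],"rot": [0,0,0]},
    {"xyz": [0,0,0.1],"rot": [0,0,0]},
    {"xyz": [0,0,0.15],"rot": [0,0,0]},
    {"xyz": [0,0,0.2],"rot": [0,0,0]},
    {"xyz": [0,0,0.24],"rot": [0,0,0]},
    {"xyz": [0,0,0.27],"rot": [0,0,0]},
    {"xyz": [0,0,0.29],"rot": [0,0,0]},
    {"xyz": [0,0,0.3],"rot": [0,0,0]},
  ],
)

```text
t: 62.02
ee_pos: [0.437, -0.0955, 0.0308]
orientation: [0.0, -0.071, 0.997, 0.0]
contact_force: [-0.1, 0.4, -0.7]
grip_width: 0.127
grasp_force: 30.0
```

Call:
jog_arm(
  series=[
    {"xyz": [0,0.01,0],"rot": [0,0,0]},
    {"xyz": [0,0.02,0.01],"rot": [0,0,0]},
    {"xyz": [0,0.02,0.01],"rot": [0,0,0]},
    {"xyz": [0,0.02,0.01],"rot": [0,0,0]},
    {"xyz": [0,0.02,0.02],"rot": [0,0,0]},
    {"xyz": [0,0.02,0.02],"rot": [0,0,0]},
    {"xyz": [0,0.02,0.02],"rot": [0,0,0]},
    {"xyz": [0,0.02,0.02],"rot": [0,0,0]},
  ],
)

```text
t: 62.68
ee_pos: [0.4371, -0.0939, 0.0301]
orientation: [0.001, -0.071, 0.997, -0.0]
contact_force: [-0.8, 1.1, 5.3]
grip_width: 0.13
grasp_force: 30.0
```

Call:
jog_arm(
  series=[
    {"xyz": [0,0,0],"rot": [0,0,0]},
    {"xyz": [0,0,0],"rot": [0,0,0]},
    {"xyz": [0,0,0],"rot": [0,0,0]},
    {"xyz": [0,0,0],"rot": [0,0,0]},
    {"xyz": [0,0,0],"rot": [0,0,0]},
    {"xyz": [0,0,0],"rot": [0,0,0]},
    {"xyz": [0,0,0],"rot": [0,0,0]},
    {"xyz": [0,0,0],"rot": [0,0,0]},
  ],
  grip=-0.3,
)

```text
t: 63.35
ee_pos: [0.4369, -0.0939, 0.0295]
orientation: [0.0, -0.071, 0.998, -0.0]
contact_force: [0.0, -0.2, -0.1]
grip_width: 0.35
grasp_force: 0.0
```

Call:
jog_arm(
  series=[
    {"xyz": [0,0,-0.05],"rot": [0,0,0]},
    {"xyz": [0,0,-0.15],"rot": [0,0,0]},
    {"xyz": [0,0,-0.3],"rot": [0,0,0]},
    {"xyz": [0,0,-0.6],"rot": [0,0,0]},
    {"xyz": [0,0,-1],"rot": [0,0,0]},
    {"xyz": [0,0,-1],"rot": [0,0,0]},
    {"xyz": [0,0,-1],"rot": [0,0,0]},
    {"xyz": [0,0,-1],"rot": [0,0,0]},
  ],
)

```text
t: 64.02
ee_pos: [0.4367, -0.0941, 0.1098]
orientation: [0.001, -0.071, 0.998, -0.0]
contact_force: [0.2, 0.0, -0.1]
grip_width: 0.349
grasp_force: 0.0
```

Call:
jog_arm(
  series=[
    {"xyz": [0,0.3,-0.3],"rot": [0,0,0]},
    {"xyz": [0,0.6,-0.6],"rot": [0,0,0]},
    {"xyz": [0,1,-0.8],"rot": [0,0,0]},
    {"xyz": [0,1,-0.8],"rot": [0,0,0]},
    {"xyz": [0,1,-0.8],"rot": [0,0,0]},
    {"xyz": [0,1,-0.8],"rot": [0,0,0]},
    {"xyz": [0,1,-0.8],"rot": [0,0,0]},
    {"xyz": [0,1,-0.8],"rot": [0,0,0]},
  ],
)

```text
t: 64.68
ee_pos: [0.4248, -0.0159, 0.1725]
orientation: [-0.001, -0.07, 0.998, -0.0]
contact_force: [0.3, 0.4, 0.1]
grip_width: 0.35
grasp_force: 0.0
```

Call:
jog_arm(
  series=[
    {"xyz": [0,0.5,0],"rot": [0,0,0]},
    {"xyz": [0,1,0],"rot": [0,0,0]},
    {"xyz": [0,1,0],"rot": [0,0,0]},
    {"xyz": [0,1,0],"rot": [0,0,0]},
    {"xyz": [0,1,0],"rot": [0,0,0]},
    {"xyz": [0,1,0],"rot": [0,0,0]},
    {"xyz": [0,1,0],"rot": [0,0,0]},
    {"xyz": [0,1,0],"rot": [0,0,0]},
  ],
)

```text
t: 65.35
ee_pos: [0.4144, 0.0631, 0.1734]
orientation: [0.0, -0.069, 0.998, -0.0]
contact_force: [-1.2, 0.4, 0.6]
grip_width: 0.349
grasp_force: 0.0
```

```bash
python3 - <<'E'
from plan import *
c=cam("top");s=cam("scene")
m=lambda im,x0,y0,x1,y1,w,h:cv2.resize(im[y0:y1,x0:x1],(w,h),interpolation=cv2.INTER_CUBIC)
cv2.imwrite("pics/p14.png",np.hstack([m(c["color"],325,180,405,300,360,540),m(s["color"],160,130,395,285,440,290).repeat(1,0) if 0 else np.vstack([m(s["color"],160,130,400,290,440,293),m(c["color"],155,190,300,270,440,247)])]))
E
```

```text
(no output)
```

View pics/p14.png

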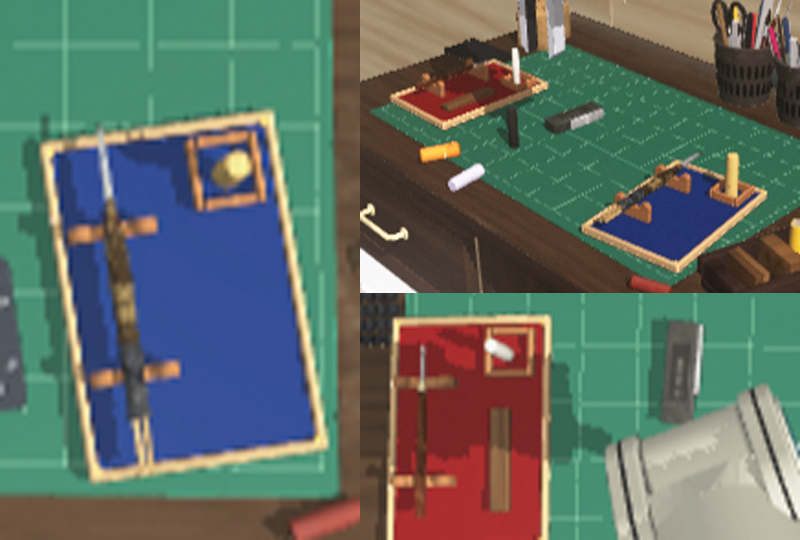

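Both kits are in place: the cord graver lies in both notches at crop (117,230) and (133,375), and the tan blank (233,168), white blank and slip are all good. The black blank and whetstone have not moved.

```bash
python3 -c "
from rig import r
print(r.finish_job())"
```

```text
the job is handed in; nothing more can be done
None
```

The job is handed in: both trays hold their blank upright in its pocket and their graver in both notches, and the slip lies flat and lengthways on the red felt, with the black blank and whetstone left where they were.

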